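# Finger planes to the other rack in reverse order

## Robot

A 6-joint arm with a two-finger parallel gripper is mounted at the origin on the work surface. World frame = base frame: x ahead of the robot, y to its left, z up, the work surface at z = 0. Lengths are in m, angles in rad, forces in N, time in s.
With the tool pointing down it reaches from about 0.375 to 0.975 m from the base axis. Payload 3.8 kg.
Tool frame: the origin (TCP) lies between the finger pads; the fingertips stand 17 mm ahead of it and the grasp point (between the pads) lies 2 mm behind it; y points along the fingers, z is the direction in which the jaws open and shut, and the axes are right-handed (so a half turn about y gives the same grasp; the last joint's range is limited). The gripper opens to 85 mm and grips with 20 to 120 N. Pads are 22 mm wide; open, the fingers measure 114 mm over their backs; the gripper's body (76 mm by 85 mm) begins 54 mm behind the grasp point. The pads swing forward as they close: fully open they stand 13 mm farther back than shut.
Start: joints at [-1.275, 0.264, 1.604, -0, 1.274, -0.037], TCP at [0.221, -0.638, 0.219] pointing down, gripper open.
Joint ranges: [-2.63, 2.63], [-0.94, 2.18], [0.31, 2.57], [-1.31, 4.45], [0, 2.66], [-2.55, 2.55]. Speed limits (rad/s): [2.57, 2.57, 3.14, 3.14, 3.14, 3.14].

## Interface

Orientations are given as a rotation vector (axis times angle).
In Python, from workcell import bot, eyes, nets gives the robot as it stands. The module is installed in compiled form; this text tells all that it offers.
- The arm moves only by the tool jog_arm, never from a script. Its arguments are lists of equal length, an entry for each row: "turn": the turn, a rotation vector about the tool's x, y, z in rad, a list of three; "slide": the shift along the tool's x, y, z in mm, a list of three; "grip": the opening in per cent of the stroke, from 0 (shut) to 100 (fully open). A call has 1 to 5 rows; each row shifts and turns the commanded pose from where the row before left it, along the tool's axes as they then stand; what a row does not reach is not made up. A row lasts 1/10 s, in which the tool goes at most 50 mm and 8.59 degrees, less where a joint would pass 70% of its speed; a pose out of reach is approached as far as the arm can. A call with a gripper value outside its range is refused whole. The fingers move at their own pace and stop on an object; "newtons" is the grip in N (left out, the last holds). Time passes only in rows, so rows that do not move let the fingers close. It gives the time, the measured TCP pose, the force and the opening at its end, in the units of the state.
- bot.read_state(): the state, without advancing time (a new reading comes with each control period).
- eyes.read_camera(name): name is "scene" or "side" or "wrist"; returns a dict with "img" (480x640x3 uint8, red, green, blue), "depth" (480x640 float32, m along the optical axis (not along the pixel's ray), 0 where there is no reading), "intrinsics" (3x3 intrinsics, pixels), "position" and "rotation" of the camera in the world. Camera axes: x right, y down, z forward; pixel columns grow to the right and rows downward; lengths in m; the calibration is good to about 2 mm. A picture is of the moment at which its call begins.
- bot.finish_job(): hands the job in, once; it reports no verdict.
Trained networks look in a picture, given as the dict that the camera call returned (one of the last four; its "shot" number tells which), for a name from the list of things; names that differ only in an ending like _2 or _b are one class to them, and where a whole thing is asked for, a point or a joint stands for the part that bears it (a point fixed in the world has none). Each returns a list of dicts, best first, with "conf" (0 to 1); they miss things now and then, are a little off and sometimes report something else, mostly with a low value. They report only what shows in the picture. A call takes as long as a camera call. They do not tell look-alikes from the thing itself.
- nets.search_frame(thing, picture): "xyz" ([x, y, z] in m, in the coordinates of the camera as it stood for that picture, good to about 4 mm: the middle of the surface that is visible of it).
The state is a dict: "time": time; "q": joint angles; "joint_vel": joint speeds; "joint_torque": joint torques, N m; "tool_pos": TCP position; "tcp_rot": TCP orientation; "wrist_force": force on the tool from outside, world axes, zero at the start; "torque": the same for the moment, N m; "width": opening from 0.0 (shut) to 1.0 (fully open).
Only numpy, scipy, OpenCV 4.12 (cv2) and the standard library are available. Lean on these libraries where they do the work, as an engineer would, in place of code of your own. Each camera call takes 0.05 s, during which the arm holds its last target.

## Task

Move the four small brass finger planes from the rack they stand in to the empty dark rack, in reverse order: the plane now at the left end (seen from the robot) goes to the right-end stall, the next to the stall beside it, and so on until the one at the right end stands at the left end. Set each down gently, upright and square to the rack, in the middle of its stall's cork pad, and leave the glue bottle, jar, mallet and wooden wedge on the bench where they are.

Things in the scene. Friction and masses are not known exactly. Their poses are not given: they have to be found in the camera images.
- long_mid (a point): long narrow brass finger plane, a plain block 86 long (x) x 22 wide (y) x 36 high, steel blade and wooden wedge sticking up to 22 mm out of its top; about 260 g. Point: centre of the brass block, half-way up; x along the plane (blade edge forward, +x), z up. Loose; grip it across its flat sides (along its y)
- wide_mid (a point): broad brass finger plane, a block 70 long (x) x 34 wide (y) x 32 high with a small round wooden button on its top in front and a wide blade sticking up to 22 mm out of its top; about 280 g. Point: centre of the brass block, half-way up; x along the plane (blade edge forward, +x), z up. Loose; grip it across its flat sides (along its y)
- oval_mid (a point): brass finger plane with half-round ends, 62 long (x) x 28 wide (y) x 34 high; flat parallel sides over the middle 34 mm; blade sticking up to 20 mm out of its top; about 220 g. Point: centre of the brass block, half-way up; x along the plane (blade edge forward, +x), z up. Loose; grip it across its flat sides (along its y)
- tailed_mid (a point): short brass finger plane, a block 44 long (x) x 26 wide (y) x 32 high, with a thin bent tail that ends in a dark 22 mm wooden ball 56 mm behind the block's centre (on its -x side); blade sticking up to 16 mm out of its top; about 180 g. Point: centre of the brass block, half-way up; x along the plane (blade edge forward, +x), z up. Loose; grip it across its flat sides (along its y)
- pad_long: thin cork pad, 90 (x) x 50 (y) x 4 mm, fixed in the full rack under the place where the long plane starts; origin at the centre of its underside, so its top is 4 mm above; axes as the full rack's. It stays there and marks the starting place
- pad_wide: thin cork pad, 90 (x) x 50 (y) x 4 mm, fixed in the full rack under the place where the wide plane starts; origin at the centre of its underside, so its top is 4 mm above; axes as the full rack's. It stays there and marks the starting place
- pad_oval: thin cork pad, 90 (x) x 50 (y) x 4 mm, fixed in the full rack under the place where the oval plane starts; origin at the centre of its underside, so its top is 4 mm above; axes as the full rack's. It stays there and marks the starting place
- pad_tailed: thin cork pad, 90 (x) x 50 (y) x 4 mm, fixed in the full rack under the place where the tailed plane starts; origin at the centre of its underside, so its top is 4 mm above; axes as the full rack's. It stays there and marks the starting place
- full_rack: medium-brown rack, same shape and axes as empty_rack, holding the planes at the start, one per stall in any order; may be the nearer or farther rack. Pad tops 18 mm above the bench. Fixed. Both racks: fence 30 high on the far edge, inner face x = +55; low fins (top 28 above bench) between stalls, y = 0, +-88, +-176, 8 thick, x +34 to +55
- empty_rack: dark wooden rack, empty at the start: board 120 deep (x -55 to +65) x 370 long (y) x 14 mm. Four stalls in a row, centres at x = 0, y = +132, +44, -44, -132, each with a cork pad 90 x 50, top 18 above the bench, for one plane. Origin on the bench under x = y = 0; x away from the robot, y to its left (yaw up to 0.13 rad). Fixed
Mind the look-alikes: they are no part of the job. Leave any green look-alike of the part that bears tailed_mid alone. Leave any blue look-alike of the part that bears wide_mid alone.

How it is judged:
At the end, for the whole second after the job is handed in: Each plane stands released, upright (0.12 rad) and at rest on the empty rack, in the stall that mirrors its starting stall (y becomes -y in the rack frames), within 12 mm of the stall centre in y and 15 mm in x, its length within 0.2 rad of the rack's x axis (((y of pad_long in the frame of full_rack between 0.112 and 0.152 m and y of long_mid in the frame of empty_rack between -0.144 and -0.12 m) or (y of pad_long in the frame of full_rack between 0.024 and 0.064 m and y of long_mid in the frame of empty_rack between -0.056 and -0.032 m) or (y of pad_long in the frame of full_rack between -0.064 and -0.024 m and y of long_mid in the frame of empty_rack between 0.032 and 0.056 m) or (y of pad_long in the frame of full_rack between -0.152 and -0.112 m and y of long_mid in the frame of empty_rack between 0.12 and 0.144 m)) and x of long_mid in the frame of empty_rack between -0.015 and 0.015 m and z of long_mid in the frame of empty_rack between 0.031 and 0.041 m and angle between each of long_mid, wide_mid, oval_mid, tailed_mid's own z axis and vertical below 0.12 rad and angle between the x axis of each of long_mid, wide_mid, oval_mid, tailed_mid and the x axis of empty_rack, either way round below 0.2 rad and linear speed of each of plane_long, plane_wide, plane_oval, plane_tailed below 0.02 m/s and contact force between each of plane_long, plane_wide, plane_oval, plane_tailed and the fingers below 0.05 N and ((y of pad_wide in the frame of full_rack between 0.112 and 0.152 m and y of wide_mid in the frame of empty_rack between -0.144 and -0.12 m) or (y of pad_wide in the frame of full_rack between 0.024 and 0.064 m and y of wide_mid in the frame of empty_rack between -0.056 and -0.032 m) or (y of pad_wide in the frame of full_rack between -0.064 and -0.024 m and y of wide_mid in the frame of empty_rack between 0.032 and 0.056 m) or (y of pad_wide in the frame of full_rack between -0.152 and -0.112 m and y of wide_mid in the frame of empty_rack between 0.12 and 0.144 m)) and x of wide_mid in the frame of empty_rack between -0.015 and 0.015 m and z of wide_mid in the frame of empty_rack between 0.029 and 0.039 m and ((y of pad_oval in the frame of full_rack between 0.112 and 0.152 m and y of oval_mid in the frame of empty_rack between -0.144 and -0.12 m) or (y of pad_oval in the frame of full_rack between 0.024 and 0.064 m and y of oval_mid in the frame of empty_rack between -0.056 and -0.032 m) or (y of pad_oval in the frame of full_rack between -0.064 and -0.024 m and y of oval_mid in the frame of empty_rack between 0.032 and 0.056 m) or (y of pad_oval in the frame of full_rack between -0.152 and -0.112 m and y of oval_mid in the frame of empty_rack between 0.12 and 0.144 m)) and x of oval_mid in the frame of empty_rack between -0.015 and 0.015 m and z of oval_mid in the frame of empty_rack between 0.03 and 0.04 m and ((y of pad_tailed in the frame of full_rack between 0.112 and 0.152 m and y of tailed_mid in the frame of empty_rack between -0.144 and -0.12 m) or (y of pad_tailed in the frame of full_rack between 0.024 and 0.064 m and y of tailed_mid in the frame of empty_rack between -0.056 and -0.032 m) or (y of pad_tailed in the frame of full_rack between -0.064 and -0.024 m and y of tailed_mid in the frame of empty_rack between 0.032 and 0.056 m) or (y of pad_tailed in the frame of full_rack between -0.152 and -0.112 m and y of tailed_mid in the frame of empty_rack between 0.12 and 0.144 m)) and x of tailed_mid in the frame of empty_rack between -0.015 and 0.015 m and z of tailed_mid in the frame of empty_rack between 0.029 and 0.039 m); the robot touches nothing.
It fails at once if a plane is dropped or slammed down (faster than 0.6 m/s within about 15 mm of the pads) ((height (world z) of long_mid below 0.051 m and linear speed of plane_long above 0.6 m/s) or (height (world z) of wide_mid below 0.049 m and linear speed of plane_wide above 0.6 m/s) or (height (world z) of oval_mid below 0.05 m and linear speed of plane_oval above 0.6 m/s) or (height (world z) of tailed_mid below 0.049 m and linear speed of plane_tailed above 0.6 m/s)).
It fails at once if the glue bottle, mallet, wooden wedge or jar is disturbed (moved more than 20 mm) (distance of any of glue, mallet, wedge, jar from where it was at the start of the episode above 0.02 m).
It also fails if it takes over 115 s, if anything falls off the work surface, if the arm or the gripper's body presses on something with over 40 N, if the wrist force passes 120 N, or if a joint passes its speed limit or range.

## Working session

There is one attempt and no reset: what is moved stays moved. The work goes in short steps, Python scripts to look and compute and a tool call to move; the robot and the scene stay as the last step left them, time stands still between calls to the robot, and variables do not carry over. Pictures are saved under pics/ and viewed, and the job is handed in when it is done.

Besides the shell and the picture viewer there is one more tool, called after "Call:" in YAML: its name, and indented under it one key for each argument. jog_arm: Moves the arm, as the interface text tells. Its arguments: {"type":"object","properties":{"turn":{"type":"array"},"slide":{"type":"array"},"grip":{"type":"array"},"newtons":{"type":"number"}},"required":["turn","slide","grip"]}

```bash
mkdir -p pics; python3 - <<'E'
from workcell import bot,eyes,nets
import cv2,numpy as np
s=bot.read_state();print(s)
for n in ["scene","side"]:
    p=eyes.read_camera(n);cv2.imwrite(f"pics/{n}0.png",p["img"][:,:,::-1])
    print(n,p["position"],p["rotation"],p["intrinsics"])
    for t in ["long_mid","wide_mid","oval_mid","tailed_mid","pad_long","pad_wide","pad_oval","pad_tailed","full_rack","empty_rack"]:
        for r in nets.search_frame(t,p):
            x=np.array(r["xyz"]);w=np.array(p["rotation"])@x+p["position"];uv=np.array(p["intrinsics"])@(x/x[2])
            print(t,round(r["conf"],2),w.round(3),uv[:2].round())
E
```

```text
{'time': 0.0, 'q': array([-1.27488748e+00,  2.64762610e-01,  1.60539727e+00, -1.16092672e-05,
        1.27370913e+00, -3.69364180e-02]), 'joint_vel': array([-0.00066346,  0.00047606,  0.00037897, -0.00017407, -0.00094657,
        0.00058467]), 'joint_torque': array([-3.61370454e-03, -5.15122426e+01, -3.67316365e+01, -2.52284481e-04,
        1.32242020e-02, -2.73606481e-06]), 'tool_pos': array([ 0.22029014, -0.63722168,  0.21734313]), 'tcp_rot': array([-0.34318911,  2.04351529, -2.03884615]), 'wrist_force': array([ 0.46068937,  0.25838806, -0.31604655]), 'torque': array([-0.05214777, -0.00256494,  0.04098086]), 'width': 1.0001058227532278}
scene [ 1.0417805  -0.03164857  0.56656175] [-1.859124   -1.80671374  0.62212534] [[451.51683408   0.         312.88328937]
 [  0.         451.51683408 240.41311901]
 [  0.           0.           1.        ]]
long_mid 0.57 [1.423 0.35  0.948] [310. 250.]
wide_mid 0.85 [1.573 0.5   1.098] [253. 252.]
wide_mid 0.67 [1.769 0.696 1.294] [153. 276.]
oval_mid 0.59 [1.118 0.045 0.643] [431. 245.]
tailed_mid 0.95 [ 1.035 -0.038  0.56 ] [351. 360.]
tailed_mi
[... 814 characters left out ...]
wide_mid 0.78 [-1.95  -1.246 -1.321] [379. 213.]
oval_mid 0.96 [-1.012 -0.308 -0.383] [240. 295.]
oval_mid 0.23 [-1.289 -0.585 -0.66 ] [390. 293.]
tailed_mid 0.87 [-0.783 -0.079 -0.154] [274. 349.]
tailed_mid 0.84 [-1.226 -0.522 -0.597] [283. 271.]
tailed_mid 0.77 [-1.465 -0.761 -0.836] [238. 238.]
pad_long 0.75 [-1.383 -0.679 -0.754] [312. 266.]
pad_wide 0.56 [-1.563 -0.859 -0.934] [348. 249.]
pad_oval 0.94 [-0.989 -0.285 -0.36 ] [246. 308.]
pad_tailed 0.67 [-1.177 -0.473 -0.548] [278. 287.]
pad_tailed 0.27 [-0.988 -0.285 -0.359] [245. 307.]
full_rack 0.66 [-1.147 -0.443 -0.518] [272. 291.]
empty_rack 0.97 [-1.284 -0.581 -0.655] [390. 293.]
empty_rack 0.68 [-1.223 -0.52  -0.594] [281. 271.]
```

```bash
cat > h.py <<'E'
from workcell import bot,eyes,nets
import cv2,numpy as np
from scipy.spatial.transform import Rotation as R
def shot(n,name=None):
    p=eyes.read_camera(n)
    if name: cv2.imwrite(f"pics/{name}.png",p["img"][:,:,::-1])
    p["R"]=R.from_rotvec(p["rotation"]).as_matrix(); return p
def find(p,t):
    out=[]
    for r in nets.search_frame(t,p):
        x=np.array(r["xyz"]);out.append((round(r["conf"],2),p["R"]@x+p["position"],(p["intrinsics"]@(x/x[2]))[:2]))
    return out
def cloud(p):
    d=p["depth"];v,u=np.mgrid[:480,:640];K=p["intrinsics"]
    c=np.stack([(u-K[0,2])/K[0,0]*d,(v-K[1,2])/K[1,1]*d,d],-1)
    w=c@p["R"].T+p["position"]; w[d==0]=np.nan; return w
E
python3 - <<'E'
from h import *
for n in ["scene","side"]:
    p=shot(n)
    for t in ["long_mid","wide_mid","oval_mid","tailed_mid","pad_long","pad_wide","pad_oval","pad_tailed","full_rack","empty_rack"]:
        for c,w,uv in find(p,t): print(n,t,c,w.round(3),uv.round())
E
```

```text
scene long_mid 0.66 [ 0.661 -0.022  0.055] [311. 252.]
scene wide_mid 0.93 [ 0.68  -0.247  0.035] [152. 275.]
scene wide_mid 0.9 [ 0.648 -0.106  0.046] [252. 250.]
scene oval_mid 0.82 [0.648 0.154 0.052] [432. 243.]
scene tailed_mid 0.92 [0.812 0.02  0.03 ] [347. 360.]
scene tailed_mid 0.78 [0.526 0.203 0.03 ] [445. 193.]
scene tailed_mid 0.59 [0.65  0.071 0.054] [376. 246.]
scene tailed_mid 0.39 [0.666 0.052 0.022] [361. 268.]
scene pad_long 0.88 [ 0.654 -0.028  0.02 ] [307. 263.]
scene pad_wide 0.94 [ 0.67  -0.11   0.018] [251. 274.]
scene pad_oval 0.59 [0.663 0.143 0.019] [422. 265.]
scene pad_tailed 0.62 [0.665 0.051 0.024] [361. 266.]
scene pad_tailed 0.35 [ 0.652 -0.106  0.049] [252. 251.]
scene full_rack 0.88 [0.68  0.02  0.012] [340. 279.]
scene empty_rack 0.88 [ 0.48  -0.066  0.019] [282. 181.]
side long_mid 0.97 [ 0.63  -0.008  0.045] [313. 252.]
side wide_mid 0.97 [ 0.657 -0.242  0.021] [379. 215.]
side wide_mid 0.65 [ 0.624 -0.098  0.046] [347. 235.]
side oval_mid 0.82 [0.626 0.171 0.049] [239. 294.]
side tailed_mid 0.78 [0.62  0.074 0.048] [284. 271.]
side tailed_mid 0.61 [0.795 0.025 0.025] [239. 239.]
side tailed_mid 0.56 [0.502 0.215 0.035] [274. 347.]
side pad_long 0.56 [ 0.63  -0.007  0.018] [313. 265.]
side pad_oval 0.72 [0.621 0.164 0.022] [246. 307.]
side pad_tailed 0.68 [0.629 0.081 0.017] [278. 286.]
side full_rack 0.55 [0.633 0.096 0.012] [271. 291.]
side full_rack 0.55 [ 0.626 -0.013  0.045] [316. 252.]
side empty_rack 0.89 [ 0.469 -0.024  0.02 ] [390. 293.]
```

View pics/scene0.png

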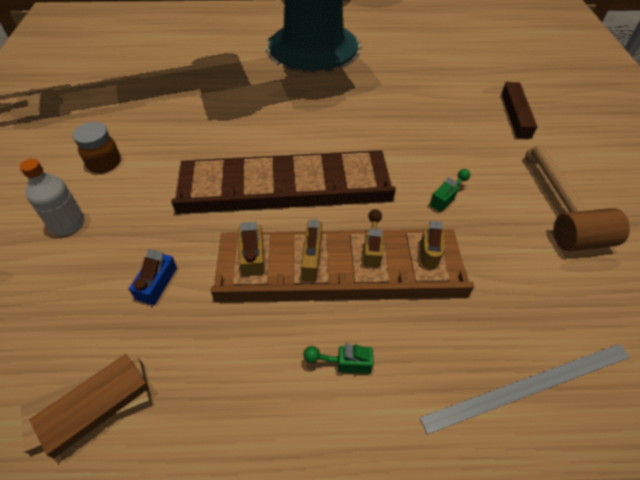

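View pics/side0.png

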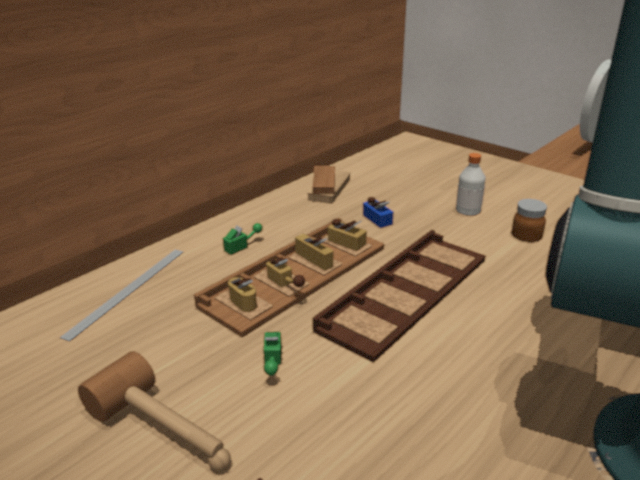

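```bash
python3 - <<'E'
from h import *
for n in ["scene","side"]:
    p=shot(n);w=cloud(p)
    m=(abs(w[...,2])<0.008)&(w[...,0]>.4)&(w[...,0]<.9)&(abs(w[...,1])<.35);a=w[m]
    A=np.c_[a[:,:2],np.ones(len(a))];c=np.linalg.lstsq(A,a[:,2],rcond=None)[0];print(n,"bench",c.round(4))
    z=w[...,2]-(w[...,:2]@c[:2]+c[2])
    # top-down height map 2mm... cells
    H=np.full((300,300),0.0);C=np.zeros((300,300,3),np.uint8)
    ok=np.isfinite(z)&(w[...,0]>.35)&(w[...,0]<.75)&(abs(w[...,1])<.3)&(z<.2)
    # x .35-.75 -> rows, y -> cols
    i=((.75-w[...,0][ok])*1000/1.5).astype(int);j=((.3-w[...,1][ok])*1000/2).astype(int)
    S=1.5
    Hm=np.zeros((600*400//400,600));
    im=np.zeros((400,600,3),np.uint8)
    i=((.75-w[...,0][ok])*1000).astype(int);j=((.3-w[...,1][ok])*1000).astype(int)
    col=p["img"][ok][:,::-1]
    o=np.argsort(z[ok])
    for k in o:
        cv2.circle(im,(int(j[k]),int(i[k])),1,col[k].tolist(),-1)
    im=cv2.convertScaleAbs(im,alpha=1.7)
    cv2.imwrite(f"pics/top_{n}.png",im)
E
```

```text
scene bench [-0.0003  0.0006  0.0007]
side bench [-0.0003 -0.0004  0.0006]
```

```bash
python3 -c "
import cv2,numpy as np
a=cv2.imread('pics/top_scene.png');b=cv2.imread('pics/top_side.png')
cv2.imwrite('pics/tops.png',cv2.resize(np.vstack([a,b])[:, :],(600,600) ) if 0 else np.vstack([a[50:350],b[50:350]]))"
```

```text
(no output)
```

View pics/tops.png

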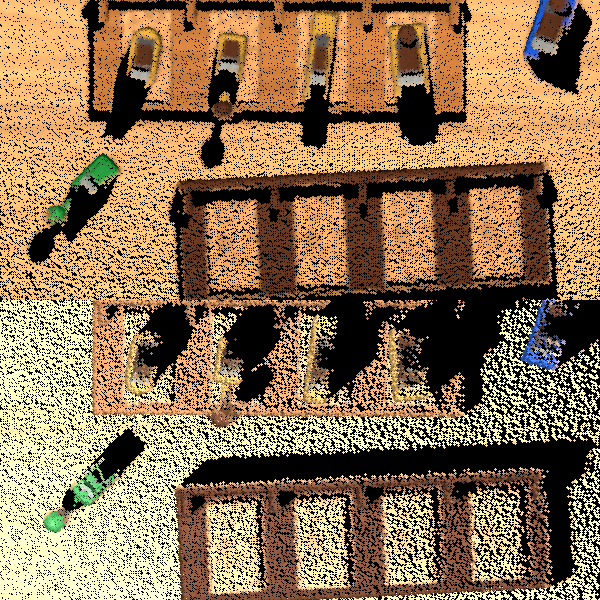

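```bash
cat > fit.py <<'E'
from h import *
from scipy.optimize import minimize, least_squares
def pts(n):
    p=shot(n);w=cloud(p);return p,w
def grid(q,res=.001):
    im=np.zeros((450,700),np.uint8)
    i=((.8-q[:,0])/res).astype(int);j=((.35-q[:,1])/res).astype(int)
    ok=(i>=0)&(i<450)&(j>=0)&(j<700);im[i[ok],j[ok]]=255
    return cv2.morphologyEx(im,cv2.MORPH_CLOSE,np.ones((7,7)))
def rects(im,amin):
    out=[]
    for c in cv2.findContours(im,cv2.RETR_EXTERNAL,cv2.CHAIN_APPROX_NONE)[0]:
        if cv2.contourArea(c)<amin: continue
        (u,v),(a,b),th=cv2.minAreaRect(c)
        bx=cv2.boxPoints(((u,v),(a,b),th)); x=.8-bx[:,1]/1000;y=.35-bx[:,0]/1000
        e=[np.array([x[k+1]-x[k],y[k+1]-y[k]]) for k in (0,1)]; L=max(e,key=lambda t:abs(t[0]));yaw=np.arctan(L[1]/L[0])
        out.append((round(.8-v/1000,4),round(.35-u/1000,4),sorted((round(a),round(b))),round(float(yaw),3)))
    return sorted(out,key=lambda t:-t[1])
E
python3 - <<'E'
from fit import *
s=bot.read_state();print(R.from_rotvec(s["tcp_rot"]).as_matrix().round(3))
for n in ["scene","side"]:
    p,w=pts(n);z=w[...,2]
    hsv=cv2.cvtColor(p["img"],cv2.COLOR_RGB2HSV)
    reg=(w[...,0]>.37)&(w[...,0]<.76)&(abs(w[...,1])<.25)
    m=reg&(z>.012)&(z<.024)
    print(n,"z hist",np.histogram(z[reg],bins=np.arange(.008,.08,.004)))
    v=hsv[...,2]; 
    for t,(k,nm) in {}.items(): pass
    near=reg&(w[...,0]<.55)
    for u_,v_ in ([(258,175),(282,181)] if n=="scene" else [(390,293),(375,262+20)]): print(hsv[v_,u_],w[v_,u_].round(3))
    for r in rects(grid(w[near&(z>.0165)&(z<.022)&(hsv[...,2]>(90))]),800): print("pad",r)
    for r in rects(grid(w[near&(z>.009)&(z<.035)]),4000): print("rack E",r)
    far=reg&(w[...,0]>.55)
    for r in rects(grid(w[far&(z>.009)&(z<.035)]),4000): print("rack F",r)
    for nm,lo,hi in [("36",.050,.058),("34",.048,.056),("32",.046,.053)]:
        for r in rects(grid(w[far&(z>lo)&(z<hi)]),250): print("top",nm,r)
E
```

```text
[[-0.945  0.     0.327]
 [-0.327  0.    -0.945]
 [-0.    -1.    -0.   ]]
scene z hist (array([ 891, 9586, 8423, 1397, 1341, 3386,  522,  292,  305,  355,  813,
        950,  360,  366,  347,  162,   32]), array([0.008, 0.012, 0.016, 0.02 , 0.024, 0.028, 0.032, 0.036, 0.04 ,
       0.044, 0.048, 0.052, 0.056, 0.06 , 0.064, 0.068, 0.072, 0.076]))
[ 14 148 138] [ 0.464 -0.109  0.019]
[ 10 174  60] [ 0.476 -0.067  0.015]
pad (0.4547, 0.067, [50, 91], 0.051)
pad (0.4581, -0.0208, [50, 94], 0.053)
pad (0.4641, -0.1082, [49, 90], 0.059)
pad (0.4673, -0.1964, [51, 94], 0.049)
rack E (0.4672, -0.0643, [125, 370], 0.048)
rack F (0.649, 0.0217, [123, 370], -0.009)
top 36 (0.6423, 0.1571, [28, 58], -0.219)
top 36 (0.6438, 0.07, [24, 43], -0.165)
top 36 (0.6449, -0.0206, [22, 87], -0.124)
top 36 (0.6411, -0.109, [34, 68], 0.086)
top 34 (0.6425, 0.1571, [28, 60], -0.16)
top 34 (0.6439, 0.07, [26, 44], -0.128)
top 34 (0.6449, -0.0206, [22, 87], -0.124)
top 34 (0.6398, -0.1091, [34, 71], 0.091)
top 32 (0.6426, 0.157, [28, 60], -0.165)
top 32 (0.6439, 0.0701, [26, 44], -0.128)
top 32 (0.6399, -0.1093
[... 447 characters left out ...]
0.4578, -0.0206, [56, 94], 0.117)
pad (0.4628, -0.1086, [56, 94], 0.055)
pad (0.466, -0.1953, [54, 92], 0.068)
rack E (0.4642, -0.0636, [122, 372], 0.05)
rack F (0.6453, 0.0214, [125, 373], -0.007)
top 36 (0.6381, 0.1571, [30, 63], -0.153)
top 36 (0.6401, 0.0712, [24, 41], -0.062)
top 36 (0.6413, -0.0199, [25, 88], -0.108)
top 36 (0.6359, -0.1078, [34, 69], 0.085)
top 34 (0.6381, 0.1571, [30, 63], -0.153)
top 34 (0.6405, 0.0704, [28, 45], -0.146)
top 34 (0.6404, -0.0197, [25, 90], -0.105)
top 34 (0.6362, -0.1085, [36, 71], 0.121)
top 32 (0.6381, 0.1574, [30, 63], -0.133)
top 32 (0.6397, 0.071, [28, 48], -0.117)
top 32 (0.6404, -0.0114, [20, 86], 0.065)
top 32 (0.636, -0.1073, [38, 73], 0.15)
```

```bash
cat > plan.py <<'E'
import sys;from h import *
def plan(x,y,z,yaw):
    s=bot.read_state();M=R.from_rotvec(s["tcp_rot"]).as_matrix();psi=np.arctan2(M[0,2],-M[1,2])
    X=np.array([-np.cos(yaw),-np.sin(yaw),0]);Z=np.array([np.sin(yaw),-np.cos(yaw),0])
    d=np.array([x,y,z])-s["tool_pos"]
    print("t",round(s["time"],2),"psi",round(psi,3),"pos",s["tool_pos"].round(4),"tilt",M[2].round(3),"turn y",round(psi-yaw,3),"slide",(np.array([d@X,-d[2],d@Z])*1000).round(1),"w",round(s["width"],3),"F",s["wrist_force"].round(1))
plan(*map(float,sys.argv[1:]))
E
python3 plan.py .638 -.109 .13 .10
```

```text
t 2.4 psi 0.333 pos [ 0.2205 -0.638   0.2187] tilt [ 0. -1.  0.] turn y 0.233 slide [-468.2   88.7 -484.6] w 1.0 F [-0.4 -0.8  0.1]
```

Call:
jog_arm:
  turn:
    - [0,0.117,0]
    - [0,0.116,0]
    - [0,0,0]
    - [0,0,0]
    - [0,0,0]
  slide:
    - [0,0,0]
    - [0,0,0]
    - [-33,0,-34]
    - [-33,0,-34]
    - [-33,0,-34]
  grip: [100,65,65,65,65]
  newtons: 40

```text
time: 2.9
tool_pos: [0.3094, -0.5256, 0.2186]
tcp_rot: [-0.107, 2.171, -2.171]
wrist_force: [1.0, -0.2, -1.2]
width: 0.649
```

Call:
jog_arm:
  turn:
    - [0,0,0]
    - [0,0,0]
    - [0,0,0]
    - [0,0,0]
    - [0,0,0]
  slide:
    - [-33,0,-34]
    - [-33,0,-34]
    - [-33,0,-34]
    - [-33,0,-34]
    - [-33,0,-34]
  grip: [65,65,65,65,65]

```text
time: 3.4
tool_pos: [0.4571, -0.3394, 0.219]
tcp_rot: [-0.108, 2.169, -2.171]
wrist_force: [0.0, -0.1, 1.0]
width: 0.649
```

Call:
jog_arm:
  turn:
    - [0,0,0]
    - [0,0,0]
    - [0,0,0]
    - [0,0,0]
    - [0,0,0]
  slide:
    - [-33,0,-34]
    - [-33,0,-34]
    - [-33,10,-34]
    - [-33,20,-34]
    - [-33,20,-34]
  grip: [65,65,65,65,65]

```text
time: 3.9
tool_pos: [0.6033, -0.156, 0.1702]
tcp_rot: [-0.106, 2.168, -2.17]
wrist_force: [0.2, -1.0, -0.2]
width: 0.651
```

```bash
python3 plan.py .638 -.109 .13 .10
```

```text
t 3.9 psi 0.1 pos [ 0.6033 -0.156   0.1702] tilt [-0.002 -1.     0.001] turn y 0.0 slide [-39.2  40.2 -43.3] w 0.651 F [ 0.2 -1.  -0.2]
```

Call:
jog_arm:
  turn:
    - [0,0,0]
    - [0,0,0]
    - [0,0,0]
    - [0,0,0]
  slide:
    - [-19,10,-21]
    - [-19,10,-21]
    - [0,10,0]
    - [0,0,0]
  grip: [65,65,65,65]

```text
time: 4.3
tool_pos: [0.6341, -0.1111, 0.1377]
tcp_rot: [-0.114, 2.172, -2.171]
wrist_force: [0.2, 0.4, -0.6]
width: 0.651
```

```bash
python3 plan.py .638 -.109 .04 .10; python3 -c "
from h import *
shot('wrist','w1');shot('scene','s1')"
```

```text
t 4.3 psi 0.101 pos [ 0.6341 -0.1111  0.1377] tilt [ 0.004 -1.    -0.001] turn y 0.001 slide [-4.1 97.7 -1.7] w 0.651 F [ 0.2  0.4 -0.6]
```

View pics/w1.png

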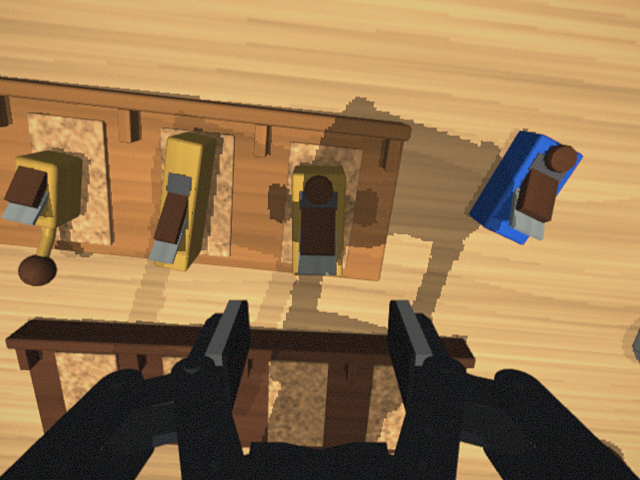

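View pics/s1.png

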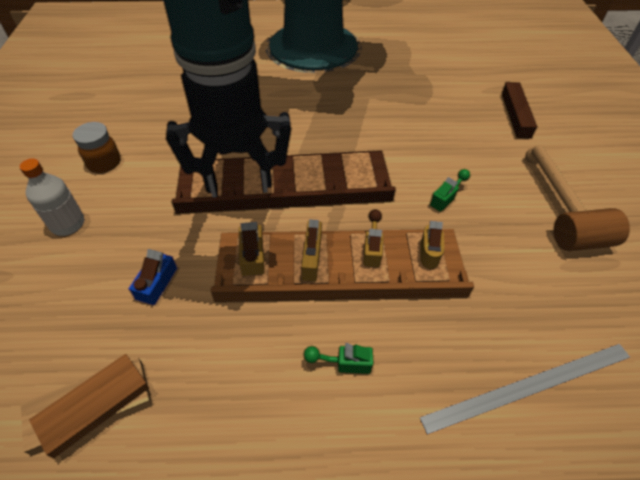

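The wrist picture shows the broad plane (px 318,225), lying centred between the fingers and parallel to them; in the scene view the open hand stands over it. Descending.

Call:
jog_arm:
  turn:
    - [0,0,0]
    - [0,0,0]
    - [0,0,0]
    - [0,0,0]
    - [0,0,0]
  slide:
    - [-3,30,-1]
    - [0,30,0]
    - [0,20,0]
    - [0,10,0]
    - [0,0,0]
  grip: [65,65,65,65,65]

```text
time: 4.9
tool_pos: [0.6369, -0.1114, 0.0488]
tcp_rot: [-0.109, 2.173, -2.171]
wrist_force: [0.6, 0.3, -0.1]
width: 0.649
```

```bash
python3 plan.py .638 -.109 .04 .10
```

```text
t 4.9 psi 0.098 pos [ 0.6369 -0.1114  0.0488] tilt [ 0.002 -1.    -0.001] turn y -0.002 slide [-1.4  8.8 -2.3] w 0.649 F [ 0.6  0.3 -0.1]
```

Call:
jog_arm:
  turn:
    - [0,0,0]
    - [0,0,0]
    - [0,0,0]
    - [0,0,0]
    - [0,0,0]
  slide:
    - [-1,8,-2]
    - [0,0,0]
    - [0,0,0]
    - [0,0,0]
    - [0,0,0]
  grip: [65,65,20,20,20]

```text
time: 5.4
tool_pos: [0.6395, -0.1086, 0.0425]
tcp_rot: [-0.107, 2.169, -2.17]
wrist_force: [0.3, -0.1, 0.2]
width: 0.205
```

Call:
jog_arm:
  turn:
    - [0,0,0]
    - [0,0,0]
    - [0,0,0]
    - [0,0,0]
    - [0,0,0]
  slide:
    - [0,0,0]
    - [0,0,0]
    - [0,-5,0]
    - [0,-20,0]
    - [0,-30,0]
  grip: [20,20,20,20,20]

```text
time: 5.9
tool_pos: [0.6367, -0.1081, 0.0949]
tcp_rot: [-0.114, 2.174, -2.171]
wrist_force: [-0.1, -0.2, -0.1]
width: 0.198
```

```bash
python3 plan.py .4543 .0675 .14 .048
```

```text
t 5.9 psi 0.1 pos [ 0.6367 -0.1081  0.0949] tilt [ 0.005 -1.    -0.002] turn y 0.052 slide [ 173.8  -45.1 -184.1] w 0.198 F [-0.1 -0.2 -0.1]
```

```bash
python3 -c "
from h import *
shot('wrist','w2');shot('scene','s2')"
```

```text
(no output)
```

View pics/w2.png

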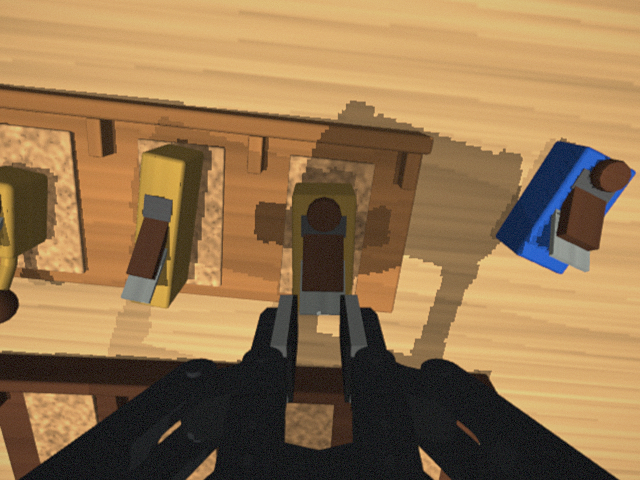

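View pics/s2.png

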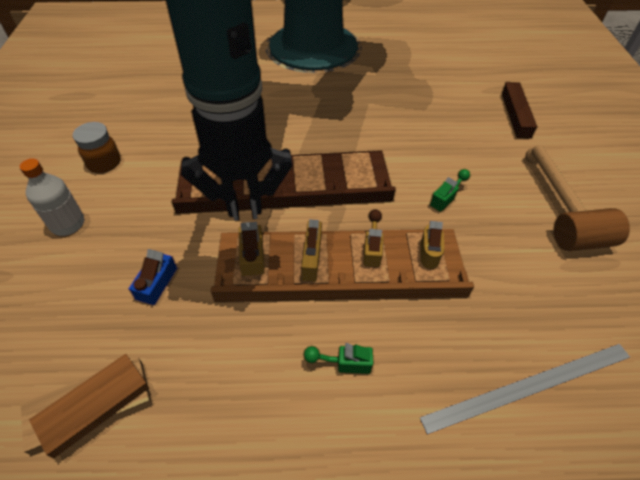

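```bash
python3 -c "
from h import *
for n in ['scene','side','wrist']:
    p=shot(n);w=cloud(p)
    t=bot.read_state()['tool_pos']
    if n=='scene':
        for u,v in [(232,212),(255,212),(233,205),(255,205),(250,240),(250,228)]: print(n,(u,v),w[v,u].round(4),p['img'][v,u])
    if n=='wrist':
        print(p['position'],p['R'].round(3),t)
        for u,v in [(285,310),(353,310),(322,215),(322,190),(322,300)]: print(n,(u,v),w[v,u].round(4),p['depth'][v,u])
    if n=='side': cv2.imwrite('pics/side2.png',p['img'][:,:,::-1])
"
```

```text
scene (232, 212) [ 0.6547 -0.1221  0.1361] [43 42 40]
scene (255, 212) [ 0.6527 -0.0933  0.133 ] [49 48 46]
scene (233, 205) [ 0.654  -0.1192  0.1484] [52 50 49]
scene (255, 205) [ 0.649  -0.0925  0.1422] [39 38 38]
scene (250, 240) [ 0.6399 -0.1082  0.0592] [31 16  8]
scene (250, 228) [ 0.6228 -0.1085  0.0654] [62 62 59]
[ 0.72344373 -0.0994661   0.25388931] [[ 0.099 -0.94  -0.325]
 [-0.995 -0.093 -0.034]
 [ 0.002  0.327 -0.945]] [ 0.63878282 -0.10849596  0.09671332]
wrist (285, 310) [ 0.6495 -0.095   0.1277] 0.14313605
wrist (353, 310) [ 0.6514 -0.1196  0.1268] 0.14425436
wrist (322, 215) [ 0.6663 -0.1074  0.0593] 0.2027818
wrist (322, 190) [ 0.6723 -0.1071  0.0284] 0.22995906
wrist (322, 300) [ 0.6209 -0.112   0.0652] 0.2121337
```

View pics/side2.png

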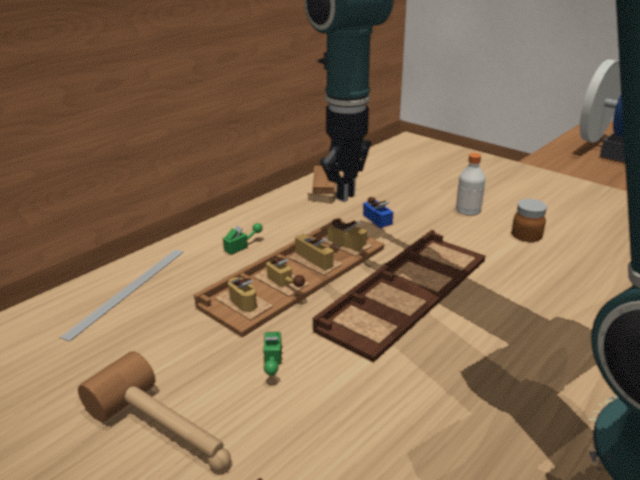

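```bash
python3 -c "
from h import *
for n in ['scene','wrist','side']:
    p=shot(n);w=cloud(p);t=bot.read_state()['tool_pos']
    m=(abs(w[...,0]-t[0])<.05)&(abs(w[...,1]-t[1])<.06)&(w[...,2]>.085)&(w[...,2]<.3)
    a=w[m];print(n,t.round(4),m.sum(),'zmin',np.percentile(a[:,2],[0,.5,2]).round(4) if len(a) else '')
    b=a[a[:,2]<np.percentile(a[:,2],3)]
    print(b.min(0).round(4),b.max(0).round(4)); print(np.histogram(a[:,2],bins=np.arange(.085,.3,.01)))
"
```

```text
scene [ 0.6382 -0.1084  0.0958] 7311 zmin [0.1109 0.1177 0.1272]
[ 0.6288 -0.1295  0.1109] [ 0.6531 -0.0854  0.1336]
(array([  0,   0,  17, 105, 120, 114, 147, 389, 404, 378, 442, 594, 815,
       433, 110, 255, 492, 522, 545, 956, 318]), array([0.085, 0.095, 0.105, 0.115, 0.125, 0.135, 0.145, 0.155, 0.165,
       0.175, 0.185, 0.195, 0.205, 0.215, 0.225, 0.235, 0.245, 0.255,
       0.265, 0.275, 0.285, 0.295]))
wrist [ 0.6378 -0.1083  0.0954] 50726 zmin [0.1101 0.1158 0.1231]
[ 0.6261 -0.1293  0.1101] [ 0.6508 -0.0852  0.1273]
(array([    0,     0,   190,  1049,  1317,  1357,  2672,  8414,  9810,
       12003, 12880,  1034,     0,     0,     0,     0,     0,     0,
           0,     0,     0]), array([0.085, 0.095, 0.105, 0.115, 0.125, 0.135, 0.145, 0.155, 0.165,
       0.175, 0.185, 0.195, 0.205, 0.215, 0.225, 0.235, 0.245, 0.255,
       0.265, 0.275, 0.285, 0.295]))
side [ 0.6378 -0.1083  0.0952] 3393 zmin [0.1071 0.1107 0.1177]
[ 0.6226 -0.1241  0.1071] [ 0.6429 -0.0862  0.1214]
(array([  0,   0,  45,  90,  97,  97,  80, 173, 149, 227, 210, 198, 241,
       178,  96, 196, 238, 238, 251, 315, 175]), array([0.085, 0.095, 0.105, 0.115, 0.125, 0.135, 0.145, 0.155, 0.165,
       0.175, 0.185, 0.195, 0.205, 0.215, 0.225, 0.235, 0.245, 0.255,
       0.265, 0.275, 0.285, 0.295]))
```

The fingers shut above the plane: the cloud from all three cameras puts the fingertips at z = 0.110 with the TCP reported at 0.0955, about 30 mm higher than the stated geometry. I'll reopen and measure before descending.

Call:
jog_arm:
  turn:
    - [0,0,0]
    - [0,0,0]
    - [0,0,0]
  slide:
    - [0,0,0]
    - [0,0,0]
    - [0,0,0]
  grip: [65,65,65]

```text
time: 6.6
tool_pos: [0.6388, -0.1085, 0.0963]
tcp_rot: [-0.109, 2.171, -2.17]
wrist_force: [0.6, -0.1, 0.1]
width: 0.649
```

```bash
cat > tip.py <<'E'
from h import *
def tips(cams=('scene','wrist','side'),zlo=.085):
  for n in cams:
    p=shot(n);w=cloud(p);s=bot.read_state();t=s['tool_pos'];M=R.from_rotvec(s["tcp_rot"]).as_matrix()
    q=(w-t)@M; hsv=cv2.cvtColor(p['img'],cv2.COLOR_RGB2HSV)
    m=(abs(q[...,0])<.03)&(abs(q[...,2])<.06)&(w[...,2]>zlo)&(q[...,1]>-.06)&(hsv[...,1]<60)
    for sg in (1,-1):
        a=q[m&(sg*q[...,2]>0)]
        if len(a)<20: continue
        tip=np.percentile(a[:,1],99.5); b=a[a[:,1]>tip-.012]
        print(n,'side',sg,'tip ahead of TCP',round(tip,4),'x',b[:,0].min().round(4),b[:,0].max().round(4),'z',b[:,2].min().round(4),b[:,2].max().round(4),'TCPz',t[2].round(4),'w',round(s['width'],3))
if __name__=="__main__":
    import sys; tips(zlo=float(sys.argv[1]) if len(sys.argv)>1 else .085)
E
python3 tip.py
```

```text
scene side 1 tip ahead of TCP -0.0239 x -0.0127 0.0084 z 0.0272 0.0382 TCPz 0.0965 w 0.647
scene side -1 tip ahead of TCP -0.0244 x -0.0125 -0.0065 z -0.04 -0.0302 TCPz 0.0965 w 0.647
wrist side 1 tip ahead of TCP -0.0206 x -0.0115 0.0111 z 0.0269 0.0403 TCPz 0.0966 w 0.651
wrist side -1 tip ahead of TCP -0.021 x -0.0115 0.0101 z -0.0414 -0.028 TCPz 0.0966 w 0.651
side side 1 tip ahead of TCP -0.0224 x -0.0024 0.0133 z 0.0226 0.0336 TCPz 0.0967 w 0.652
side side -1 tip ahead of TCP -0.0208 x -0.0044 0.0138 z -0.0439 -0.029 TCPz 0.0967 w 0.652
```

Call:
jog_arm:
  turn:
    - [0,0,0]
    - [0,0,0]
    - [0,0,0]
    - [0,0,0]
  slide:
    - [0,25,0]
    - [0,25,0]
    - [0,10,0]
    - [0,0,0]
  grip: [65,65,65,65]

```text
time: 7.15
tool_pos: [0.6371, -0.1081, 0.0346]
tcp_rot: [-0.113, 2.173, -2.171]
wrist_force: [-0.7, -0.1, 0.4]
width: 0.649
```

```bash
python3 -c "
from h import *
shot('wrist','w3');shot('scene','s3')"; python3 tip.py .035
```

```text
scene side 1 tip ahead of TCP -0.0221 x -0.012 0.0245 z 0.0003 0.0369 TCPz 0.038 w 0.65
scene side -1 tip ahead of TCP -0.0126 x -0.0185 0.0179 z -0.0327 -0.003 TCPz 0.038 w 0.65
wrist side 1 tip ahead of TCP -0.0119 x -0.0213 0.0192 z 0.0008 0.0335 TCPz 0.0384 w 0.649
wrist side -1 tip ahead of TCP -0.0119 x -0.0268 0.0218 z -0.0349 -0.0 TCPz 0.0384 w 0.649
side side 1 tip ahead of TCP -0.0119 x -0.0118 0.0177 z 0.0009 0.0291 TCPz 0.0385 w 0.649
side side -1 tip ahead of TCP -0.0148 x -0.0028 0.0226 z -0.041 -0.0001 TCPz 0.0385 w 0.649
```

View pics/w3.png

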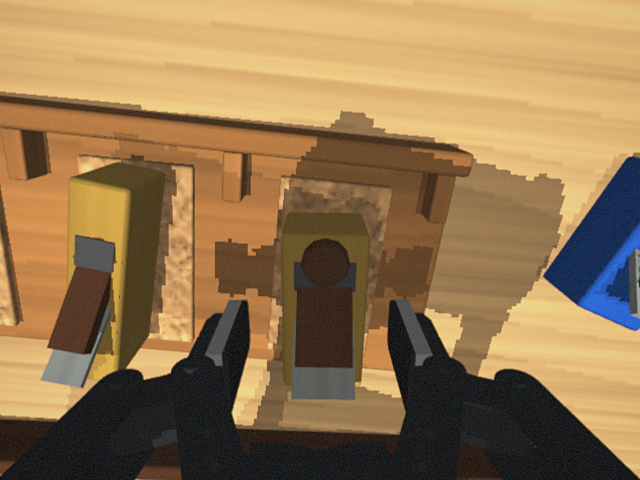

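View pics/s3.png

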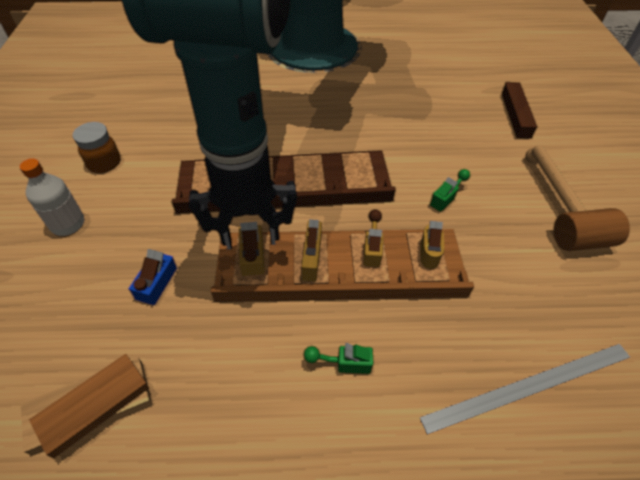

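Call:
jog_arm:
  turn:
    - [0,0,0]
    - [0,0,0]
    - [0,0,0]
    - [0,0,0]
    - [0,0,0]
  slide:
    - [0,15,0]
    - [0,13,0]
    - [0,0,0]
    - [0,0,0]
    - [0,0,0]
  grip: [65,65,65,20,20]

```text
time: 7.9
tool_pos: [0.6391, -0.1087, 0.0087]
tcp_rot: [-0.109, 2.17, -2.17]
wrist_force: [0.3, -0.2, -2.2]
width: 0.392
```

Call:
jog_arm:
  turn:
    - [0,0,0]
    - [0,0,0]
    - [0,0,0]
  slide:
    - [0,0,0]
    - [0,0,0]
    - [0,0,0]
  grip: [20,20,20]

```text
time: 8.2
tool_pos: [0.6387, -0.1085, 0.0086]
tcp_rot: [-0.109, 2.171, -2.17]
wrist_force: [-0.0, 0.3, -2.8]
width: 0.387
```

```bash
python3 plan.py .4543 .0675 .14 .048; python3 -c "
from h import *
shot('wrist','w4');shot('scene','s4')"
```

```text
t 8.2 psi 0.1 pos [ 0.6387 -0.1085  0.0086] tilt [ 0. -1. -0.] turn y 0.052 slide [ 175.8 -131.4 -184.6] w 0.387 F [-0.   0.3 -2.8]
```

View pics/w4.png

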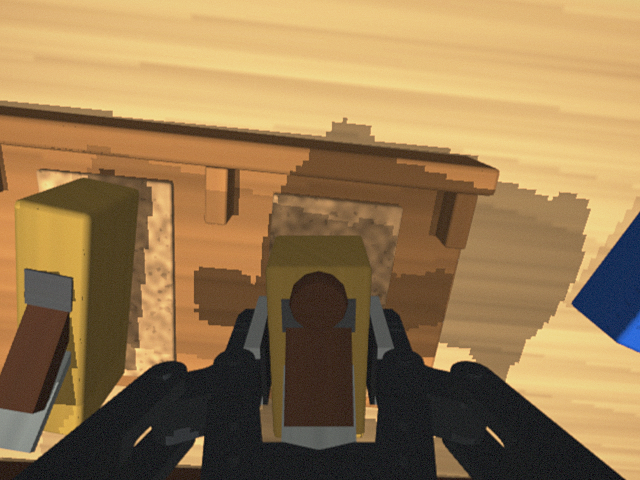

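Call:
jog_arm:
  turn:
    - [0,0,0]
    - [0,0,0]
    - [0,0,0]
    - [0,0,0]
    - [0,0,0]
  slide:
    - [0,-4,0]
    - [0,-14,0]
    - [0,-28,0]
    - [0,-28,0]
    - [0,-26,0]
  grip: [20,20,20,20,20]
  newtons: 60

```text
time: 8.8
tool_pos: [0.6395, -0.1086, 0.1114]
tcp_rot: [-0.107, 2.169, -2.17]
wrist_force: [0.6, -0.6, -3.3]
width: 0.384
```

Call:
jog_arm:
  turn:
    - [0,0.052,0]
    - [0,0,0]
    - [0,0,0]
    - [0,0,0]
    - [0,0,0]
  slide:
    - [0,-10,0]
    - [15,0,-15]
    - [30,0,-32]
    - [30,0,-32]
    - [30,0,-32]
  grip: [20,20,20,20,20]

```text
time: 9.3
tool_pos: [0.5281, -0.0019, 0.1202]
tcp_rot: [-0.05, 2.197, -2.197]
wrist_force: [1.1, 0.9, -2.5]
width: 0.388
```

Call:
jog_arm:
  turn:
    - [0,0,0]
    - [0,0,0]
    - [0,0,0]
    - [0,0,0]
  slide:
    - [30,0,-32]
    - [25,0,-26]
    - [15,0,-15]
    - [0,0,0]
  grip: [20,20,20,20]

```text
time: 9.7
tool_pos: [0.4533, 0.0685, 0.1197]
tcp_rot: [-0.055, 2.197, -2.195]
wrist_force: [0.5, -0.2, -2.9]
width: 0.388
```

```bash
python3 plan.py .4543 .0675 .01 .048; python3 -c "
from h import *
shot('wrist','w5');shot('scene','s5')"
```

```text
t 9.7 psi 0.05 pos [0.4533 0.0685 0.1197] tilt [-0.    -1.    -0.001] turn y 0.002 slide [ -1.  109.7   1. ] w 0.388 F [ 0.5 -0.2 -2.9]
```

View pics/w5.png

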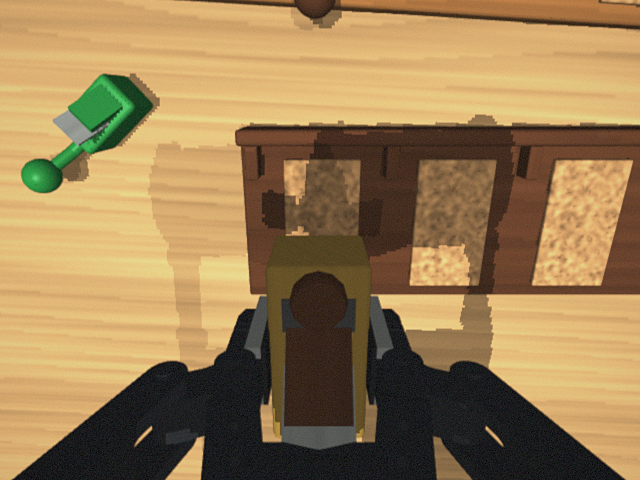

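View pics/s5.png

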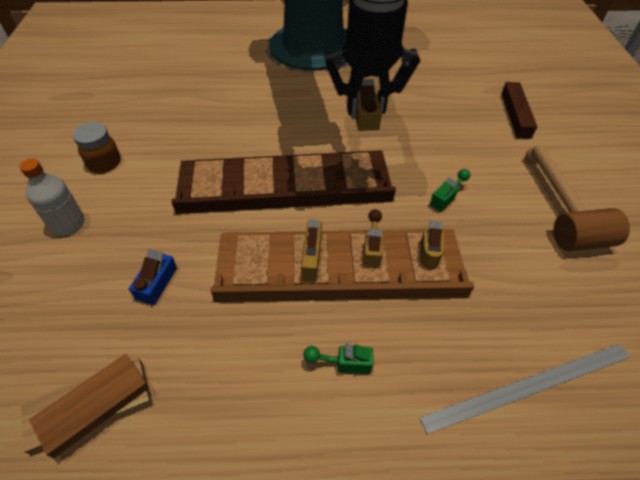

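Wide is held level (scene px 368,105), above the left-end stall. Measure where the held block really is.

```bash
cat > held.py <<'E'
from h import *
# brass (yellow) points of the held plane, in the tool frame
def held(cams=('scene','side','wrist')):
  for n in cams:
    p=shot(n);w=cloud(p);s=bot.read_state();t=s['tool_pos'];M=R.from_rotvec(s["tcp_rot"]).as_matrix()
    q=(w-t)@M;hsv=cv2.cvtColor(p['img'],cv2.COLOR_RGB2HSV)
    m=(abs(q[...,0])<.06)&(abs(q[...,2])<.022)&(abs(q[...,1])<.07)&(hsv[...,0]>18)&(hsv[...,0]<32)&(hsv[...,1]>140)
    m=cv2.erode(m.astype(np.uint8),np.ones((2,2)))>0
    a=q[m]
    if len(a)<30: print(n,'few');continue
    lo=np.percentile(a,1,axis=0);hi=np.percentile(a,99,axis=0)
    wz=w[m][:,2]
    print(n,len(a),'tool lo',(lo*1000).round(1),'hi',(hi*1000).round(1),'mid',((lo+hi)*500).round(1),'world z',np.percentile(wz,[1,99]).round(4),'TCPz',t[2].round(4))
if __name__=="__main__": held()
E
python3 held.py
```

```text
scene 147 tool lo [-36.3 -43.2 -14.6] hi [ -7.8 -13.9  16.1] mid [-22.  -28.6   0.8] world z [0.1341 0.1634] TCPz 0.1201
side few
wrist 4752 tool lo [-34.1 -43.5 -16.8] hi [ 32.7 -16.4  15.6] mid [ -0.7 -29.9  -0.6] world z [0.136  0.1631] TCPz 0.1196
```

Call:
jog_arm:
  turn:
    - [0,0,0]
    - [0,0,0]
    - [0,0,0]
    - [0,0,0]
    - [0,0,0]
  slide:
    - [-1,25,0]
    - [0,30,0]
    - [0,25,0]
    - [0,15,0]
    - [0,6,0]
  grip: [20,20,20,20,20]

```text
time: 10.45
tool_pos: [0.4555, 0.0661, 0.0159]
tcp_rot: [-0.055, 2.199, -2.2]
wrist_force: [-1.3, 0.1, -3.1]
width: 0.39
```

Call:
jog_arm:
  turn:
    - [0,0,0]
    - [0,0,0]
    - [0,0,0]
    - [0,0,0]
    - [0,0,0]
  slide:
    - [0,4,0]
    - [0,2,0]
    - [0,2,0]
    - [0,0,0]
    - [0,0,0]
  grip: [20,20,20,20,20]

```text
time: 10.95
tool_pos: [0.457, 0.067, 0.0104]
tcp_rot: [-0.051, 2.197, -2.196]
wrist_force: [-1.0, 0.1, -2.7]
width: 0.391
```

```bash
python3 plan.py .4543 .0675 .0085 .048; python3 held.py
```

```text
t 10.95 psi 0.048 pos [0.457  0.067  0.0104] tilt [-0.001 -1.    -0.   ] turn y -0.0 slide [ 2.6  1.9 -0.6] w 0.391 F [-1.   0.1 -2.7]
scene 110 tool lo [-37.1 -42.8 -14.1] hi [ -9.7 -15.5  15.5] mid [-23.4 -29.2   0.7] world z [0.0259 0.0532] TCPz 0.0104
side few
wrist 5760 tool lo [-34.1 -43.2 -16.7] hi [ 32.5 -16.   15.7] mid [ -0.8 -29.6  -0.5] world z [0.0262 0.0534] TCPz 0.0102
```

Call:
jog_arm:
  turn:
    - [0,0,0]
    - [0,0,0]
    - [0,0,0]
    - [0,0,0]
    - [0,0,0]
  slide:
    - [2,1,0]
    - [0,1,0]
    - [0,0,0]
    - [0,0,0]
    - [0,0,0]
  grip: [20,20,20,60,65]

```text
time: 11.6
tool_pos: [0.455, 0.0669, 0.0081]
tcp_rot: [-0.051, 2.197, -2.197]
wrist_force: [0.2, 0.1, -0.9]
width: 0.651
```

Call:
jog_arm:
  turn:
    - [0,0,0]
    - [0,0,0]
    - [0,0,0]
    - [0,0,0]
    - [0,0,0]
  slide:
    - [0,0,0]
    - [0,-10,0]
    - [0,-30,0]
    - [0,-40,0]
    - [0,-35,0]
  grip: [65,65,65,65,65]

```text
time: 12.1
tool_pos: [0.4545, 0.0669, 0.1249]
tcp_rot: [-0.052, 2.197, -2.197]
wrist_force: [1.0, -0.1, -0.9]
width: 0.651
```

```bash
python3 plan.py .6425 -.020 .12 -.115; python3 -c "
from h import *
shot('wrist','w6');shot('scene','s6')"
```

```text
t 12.1 psi 0.048 pos [0.4545 0.0669 0.1249] tilt [-0.001 -1.    -0.   ] turn y 0.163 slide [-196.7    4.9   64.7] w 0.651 F [ 1.  -0.1 -0.9]
```

View pics/w6.png

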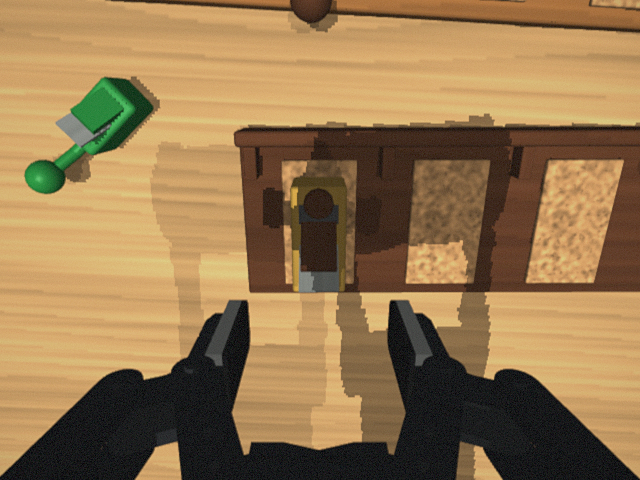

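The broad plane stands square on the left-end pad (wrist px 318,235). On to the long plane.

Call:
jog_arm:
  turn:
    - [0,0.08,0]
    - [0,0.083,0]
    - [0,0,0]
    - [0,0,0]
    - [0,0,0]
  slide:
    - [0,0,0]
    - [0,0,0]
    - [-40,0,13]
    - [-40,0,13]
    - [-40,0,13]
  grip: [65,60,60,60,60]
  newtons: 50

```text
time: 12.7
tool_pos: [0.57, 0.0138, 0.1227]
tcp_rot: [-0.124, -2.162, 2.162]
wrist_force: [0.2, -0.4, -0.2]
width: 0.6
```

Call:
jog_arm:
  turn:
    - [0,0,0]
    - [0,0,0]
    - [0,0,0]
    - [0,0,0]
    - [0,0,0]
  slide:
    - [-40,0,13]
    - [-37,0,13]
    - [0,0,0]
    - [0,20,0]
    - [0,0,0]
  grip: [60,60,60,60,60]

```text
time: 13.2
tool_pos: [0.6396, -0.0201, 0.0995]
tcp_rot: [-0.118, -2.159, 2.159]
wrist_force: [-0.8, -0.4, -0.2]
width: 0.6
```

```bash
python3 plan.py .6425 -.020 .0105 -.115; python3 -c "
from h import *
shot('wrist','w7')"
```

```text
t 13.2 psi -0.115 pos [ 0.6396 -0.0201  0.0995] tilt [ 0.007 -1.     0.   ] turn y -0.0 slide [-2.9 89.  -0.4] w 0.6 F [-0.8 -0.4 -0.2]
```

View pics/w7.png

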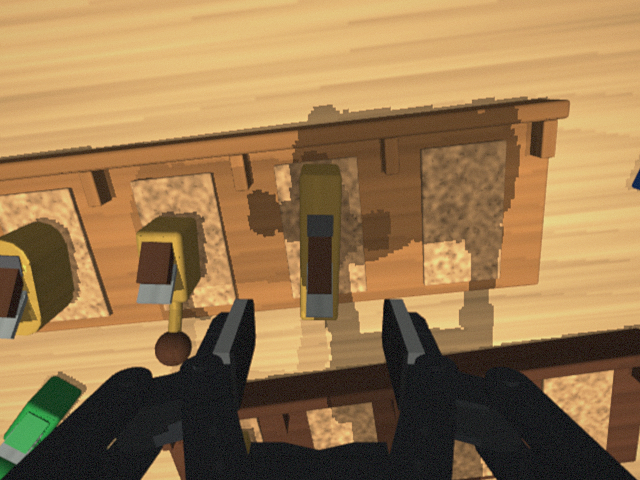

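Call:
jog_arm:
  turn:
    - [0,0,0]
    - [0,0,0]
    - [0,0,0]
    - [0,0,0]
    - [0,0,0]
  slide:
    - [-1,25,0]
    - [0,30,0]
    - [0,24,0]
    - [0,10,0]
    - [0,0,0]
  grip: [60,60,60,60,60]

```text
time: 13.75
tool_pos: [0.6418, -0.02, 0.0126]
tcp_rot: [-0.12, -2.161, 2.161]
wrist_force: [0.2, 0.0, 0.2]
width: 0.6
```

Call:
jog_arm:
  turn:
    - [0,0,0]
    - [0,0,0]
    - [0,0,0]
    - [0,0,0]
    - [0,0,0]
  slide:
    - [0,0,0]
    - [0,0,0]
    - [0,0,0]
    - [0,0,0]
    - [0,0,0]
  grip: [10,10,10,10,10]

```text
time: 14.25
tool_pos: [0.6455, -0.0205, 0.0161]
tcp_rot: [-0.129, -2.164, 2.164]
wrist_force: [-0.1, 0.8, 6.9]
width: 0.248
```

```bash
python3 plan.py .4585 -.0205 .12 .048; python3 held.py
```

```text
t 14.25 psi -0.115 pos [ 0.6455 -0.0205  0.0161] tilt [-0.004 -1.    -0.   ] turn y -0.163 slide [ 186.8 -103.9   -9. ] w 0.248 F [-0.1  0.8  6.9]
scene 162 tool lo [-42.3 -40.  -11. ] hi [-14.7 -10.1   7. ] mid [-28.5 -25.1  -2. ] world z [0.0263 0.0562] TCPz 0.0161
side few
wrist 5635 tool lo [-40.3 -39.4 -10.6] hi [ 39.6 -11.5  10. ] mid [ -0.4 -25.5  -0.3] world z [0.0278 0.0556] TCPz 0.0161
```

```bash
python3 tip.py .02;python3 -c "
from h import *
shot('wrist','w8');shot('side','d8')"
```

```text
scene side 1 tip ahead of TCP -0.0202 x -0.0125 -0.0063 z 0.0125 0.0203 TCPz 0.0161 w 0.248
scene side -1 tip ahead of TCP -0.0185 x -0.0125 -0.0065 z -0.0218 -0.0133 TCPz 0.0161 w 0.248
wrist side 1 tip ahead of TCP -0.0183 x -0.0114 -0.0056 z 0.0113 0.0235 TCPz 0.0161 w 0.25
wrist side -1 tip ahead of TCP -0.0185 x -0.0114 -0.0055 z -0.0243 -0.0125 TCPz 0.0161 w 0.25
side side 1 tip ahead of TCP -0.0304 x 0.0066 0.0169 z 0.002 0.0257 TCPz 0.0161 w 0.246
side side -1 tip ahead of TCP -0.0141 x -0.0255 0.0134 z -0.0441 -0.0096 TCPz 0.0161 w 0.246
```

View pics/w8.png

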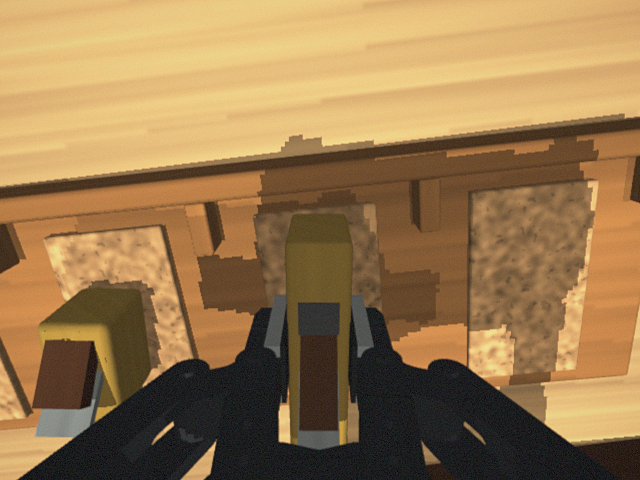

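View pics/d8.png

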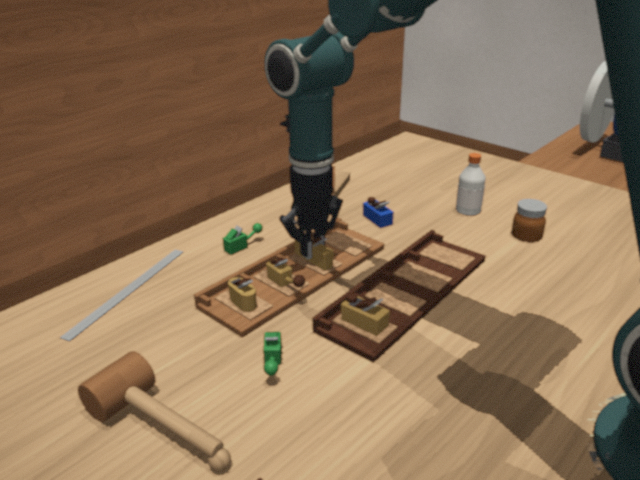

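Call:
jog_arm:
  turn:
    - [0,0,0]
    - [0,0,0]
    - [0,0,0]
    - [0,0,0]
    - [0,0,0]
  slide:
    - [0,-3,0]
    - [0,-5,0]
    - [0,-10,0]
    - [0,0,0]
    - [0,0,0]
  grip: [10,10,10,10,10]

```text
time: 15.15
tool_pos: [0.644, -0.0205, 0.0323]
tcp_rot: [-0.126, -2.163, 2.162]
wrist_force: [0.3, -0.7, -2.8]
width: 0.246
```

```bash
python3 plan.py .4585 -.0205 .12 .048; python3 held.py; python3 tip.py .02
```

```text
t 15.15 psi -0.115 pos [ 0.644  -0.0205  0.0323] tilt [-0.001 -1.    -0.   ] turn y -0.163 slide [185.3 -87.7  -8.9] w 0.246 F [ 0.3 -0.7 -2.8]
scene 199 tool lo [-42.7 -40.2 -11.2] hi [-1.9 -8.3  7.5] mid [-22.3 -24.2  -1.8] world z [0.0401 0.0721] TCPz 0.0319
side few
wrist 5629 tool lo [-40.5 -39.6 -10.6] hi [ 39.4 -11.1  10. ] mid [ -0.6 -25.3  -0.3] world z [0.0425 0.071 ] TCPz 0.0314
scene side 1 tip ahead of TCP -0.0201 x -0.0127 -0.0064 z 0.0123 0.0201 TCPz 0.0313 w 0.247
scene side -1 tip ahead of TCP -0.0184 x -0.0123 -0.0058 z -0.0226 -0.013 TCPz 0.0313 w 0.247
wrist side 1 tip ahead of TCP -0.0185 x -0.0114 -0.0055 z 0.0113 0.0232 TCPz 0.0313 w 0.245
wrist side -1 tip ahead of TCP -0.0189 x -0.0115 -0.0055 z -0.0243 -0.0125 TCPz 0.0313 w 0.245
side side 1 tip ahead of TCP -0.0301 x -0.0046 0.0135 z 0.0023 0.0246 TCPz 0.0314 w 0.249
side side -1 tip ahead of TCP -0.0126 x -0.0265 0.0137 z -0.0451 -0.0082 TCPz 0.0314 w 0.249
```

Call:
jog_arm:
  turn:
    - [0,0,0]
    - [0,0,0]
    - [0,-0.08,0]
    - [0,-0.083,0]
    - [0,0,0]
  slide:
    - [0,-20,0]
    - [0,-30,0]
    - [0,-25,0]
    - [0,-13,0]
    - [20,0,-1]
  grip: [10,10,10,10,10]

```text
time: 15.95
tool_pos: [0.628, -0.0207, 0.1236]
tcp_rot: [-0.045, 2.191, -2.193]
wrist_force: [0.5, 0.4, -1.6]
width: 0.251
```

Call:
jog_arm:
  turn:
    - [0,0,0]
    - [0,0,0]
    - [0,0,0]
    - [0,0,0]
    - [0,0,0]
  slide:
    - [35,0,-2]
    - [40,0,-2]
    - [40,0,-2]
    - [30,0,-1]
    - [20,0,-1]
  grip: [10,10,10,10,10]

```text
time: 16.45
tool_pos: [0.4555, -0.0202, 0.1191]
tcp_rot: [-0.054, 2.198, -2.198]
wrist_force: [0.6, -0.6, -2.2]
width: 0.245
```

Call:
jog_arm:
  turn:
    - [0,0,0]
    - [0,0,0]
    - [0,0,0]
    - [0,0,0]
  slide:
    - [0,15,0]
    - [0,30,0]
    - [0,15,0]
    - [0,0,0]
  grip: [10,10,10,10]

```text
time: 16.85
tool_pos: [0.4556, -0.02, 0.0574]
tcp_rot: [-0.059, 2.201, -2.199]
wrist_force: [0.1, 0.3, -1.8]
width: 0.247
```

```bash
python3 plan.py .4585 -.0205 .0165 .048; python3 held.py; python3 -c "
from h import *
shot('wrist','w9')"
```

```text
t 16.85 psi 0.048 pos [ 0.4556 -0.02    0.0574] tilt [ 0.005 -1.    -0.001] turn y -0.0 slide [-2.9 40.9  0.6] w 0.247 F [ 0.1  0.3 -1.8]
scene 144 tool lo [-41.7 -38.3 -10.2] hi [ 3.5 -5.8  7.4] mid [-19.1 -22.1  -1.4] world z [0.0645 0.097 ] TCPz 0.0588
side few
wrist 6330 tool lo [-39.6 -38.7 -10.8] hi [39.6 -9.2  9.7] mid [  0.  -23.9  -0.5] world z [0.0699 0.0993] TCPz 0.0606
```

View pics/w9.png

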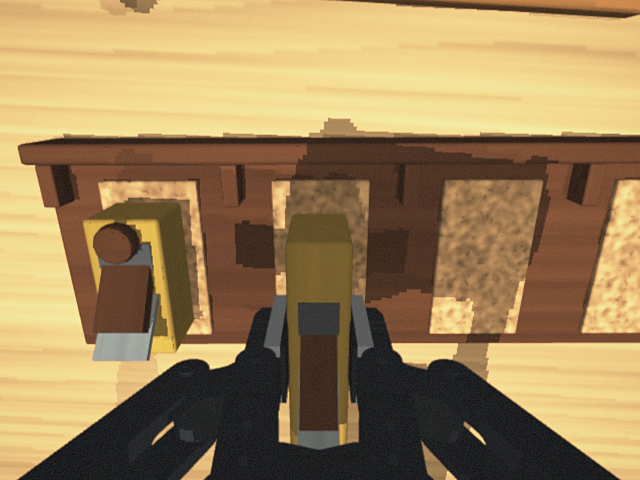

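Call:
jog_arm:
  turn:
    - [0,0,0]
    - [0,0,0]
    - [0,0,0]
    - [0,0,0]
    - [0,0,0]
  slide:
    - [0,16,0]
    - [0,15,0]
    - [0,6,0]
    - [0,0,0]
    - [0,0,0]
  grip: [10,10,10,10,10]

```text
time: 17.55
tool_pos: [0.4592, -0.0204, 0.0236]
tcp_rot: [-0.051, 2.196, -2.197]
wrist_force: [0.8, 0.3, -2.8]
width: 0.246
```

```bash
python3 plan.py .4585 -.0205 .0165 .048; python3 held.py;
```

```text
t 17.55 psi 0.048 pos [ 0.4592 -0.0204  0.0236] tilt [-0.001 -1.     0.   ] turn y -0.0 slide [0.7 7.1 0.1] w 0.246 F [ 0.8  0.3 -2.8]
scene 119 tool lo [-42.8 -39.3  -9.4] hi [-26.8  -6.6   7. ] mid [-34.8 -22.9  -1.2] world z [0.0305 0.0631] TCPz 0.0238
side few
wrist 6366 tool lo [-40.5 -39.6 -10.7] hi [38.9 -9.8  9.9] mid [ -0.8 -24.7  -0.4] world z [0.0336 0.0633] TCPz 0.0237
```

Call:
jog_arm:
  turn:
    - [0,0,0]
    - [0,0,0]
    - [0,0,0]
    - [0,0,0]
    - [0,0,0]
  slide:
    - [0,3,0]
    - [0,2,0]
    - [0,2,0]
    - [0,0,0]
    - [0,0,0]
  grip: [10,10,10,10,10]

```text
time: 18.2
tool_pos: [0.4584, -0.0203, 0.0161]
tcp_rot: [-0.053, 2.197, -2.197]
wrist_force: [-3.2, -1.1, 2.9]
width: 0.253
```

```bash
python3 plan.py .4585 -.0205 .0165 .048; python3 held.py;
```

```text
t 18.2 psi 0.048 pos [ 0.4584 -0.0203  0.0161] tilt [ 0. -1.  0.] turn y -0.0 slide [-0.  -0.4  0.2] w 0.253 F [-3.2 -1.1  2.9]
scene 103 tool lo [-42.3 -39.7  -9.4] hi [-22.6  -6.7   7.2] mid [-32.4 -23.2  -1.1] world z [0.0227 0.0557] TCPz 0.0161
side few
wrist 6408 tool lo [-40.4 -39.5 -10.7] hi [ 39.1 -10.1   9.9] mid [ -0.7 -24.8  -0.4] world z [0.0262 0.0556] TCPz 0.0161
```

Contact felt (+2.9 N), top reads 0.0556 as when it stood in its old stall. Release and go to the tailed plane.

Call:
jog_arm:
  turn:
    - [0,0,0]
    - [0,0,0]
    - [0,0,0]
    - [0,0,0]
    - [0,0,0]
  slide:
    - [0,0,0]
    - [0,0,0]
    - [0,0,0]
    - [0,-10,0]
    - [0,-25,0]
  grip: [60,60,60,60,60]

```text
time: 18.85
tool_pos: [0.456, -0.0201, 0.0494]
tcp_rot: [-0.058, 2.2, -2.199]
wrist_force: [-0.2, -0.1, -0.7]
width: 0.601
```

Call:
jog_arm:
  turn:
    - [0,0,0]
    - [0,0,0]
    - [0,0.09,0]
    - [0,0.09,0]
  slide:
    - [0,-35,0]
    - [0,-35,0]
    - [0,0,0]
    - [0,0,0]
  grip: [60,60,60,60]

```text
time: 19.25
tool_pos: [0.4602, -0.0205, 0.1236]
tcp_rot: [-0.152, -2.153, 2.154]
wrist_force: [-1.0, 0.1, 0.3]
width: 0.597
```

```bash
python3 plan.py .642 .0703 .12 -.13; python3 -c "
from h import *
shot('scene','s10')"
```

```text
t 19.25 psi -0.136 pos [ 0.4602 -0.0205  0.1236] tilt [-0.005 -1.    -0.   ] turn y -0.006 slide [-168.5    3.6 -113.6] w 0.597 F [-1.   0.1  0.3]
```

View pics/s10.png

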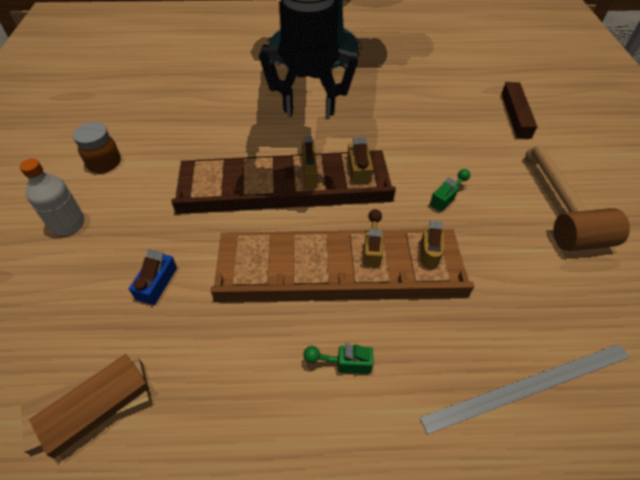

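Wide (360,165) and long (309,170) stand in the two left stalls of the dark rack. Next the tailed plane.

Call:
jog_arm:
  turn:
    - [0,0,0]
    - [0,0,0]
    - [0,0,0]
    - [0,0,0]
    - [0,0,0]
  slide:
    - [-25,0,-17]
    - [-40,0,-27]
    - [-40,0,-27]
    - [-38,0,-25]
    - [-25,0,-17]
  grip: [60,60,60,60,60]

```text
time: 19.8
tool_pos: [0.6425, 0.071, 0.1211]
tcp_rot: [-0.142, -2.155, 2.155]
wrist_force: [-0.2, 0.8, 0.1]
width: 0.601
```

Call:
jog_arm:
  turn:
    - [0,0,0]
    - [0,0,0]
    - [0,0,0]
  slide:
    - [0,12,0]
    - [0,12,0]
    - [0,0,0]
  grip: [60,60,60]

```text
time: 20.1
tool_pos: [0.6362, 0.069, 0.0933]
tcp_rot: [-0.134, -2.149, 2.151]
wrist_force: [-0.5, 1.5, -0.5]
width: 0.605
```

```bash
python3 plan.py .642 .0703 .0095 -.13; python3 -c "
from h import *
shot('wrist','w11')"
```

```text
t 20.1 psi -0.132 pos [0.6362 0.069  0.0933] tilt [ 0.007 -1.     0.002] turn y -0.002 slide [-5.6 83.8 -2.1] w 0.605 F [-0.5  1.5 -0.5]
```

View pics/w11.png

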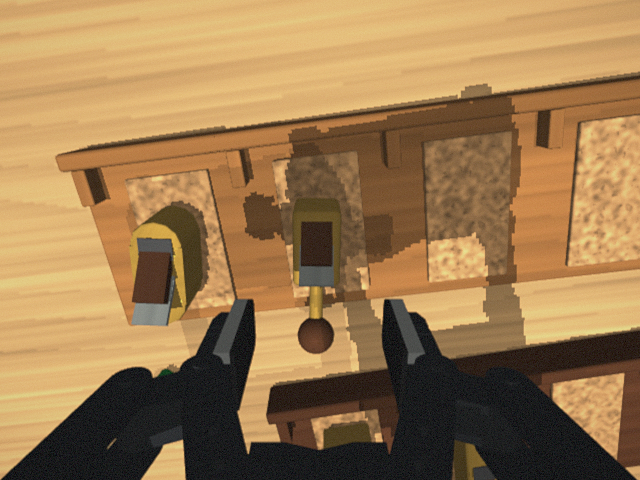

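Call:
jog_arm:
  turn:
    - [0,0,0]
    - [0,0,0]
    - [0,0,0]
    - [0,0,0]
    - [0,0,0]
  slide:
    - [0,25,0]
    - [0,30,0]
    - [0,24,0]
    - [0,8,0]
    - [0,0,0]
  grip: [60,60,60,60,60]

```text
time: 20.65
tool_pos: [0.6379, 0.0689, 0.0087]
tcp_rot: [-0.139, -2.151, 2.152]
wrist_force: [0.8, -1.2, -0.9]
width: 0.599
```

Call:
jog_arm:
  turn:
    - [0,0,0]
  slide:
    - [0,0,0]
  grip: [60]

```text
time: 20.75
tool_pos: [0.6405, 0.0693, 0.0112]
tcp_rot: [-0.145, -2.154, 2.153]
wrist_force: [0.2, -0.3, 0.6]
width: 0.598
```

```bash
python3 plan.py .642 .0703 .0095 -.13; python3 held.py
```

```text
t 20.75 psi -0.132 pos [0.6405 0.0693 0.0112] tilt [-0.002 -1.    -0.   ] turn y -0.002 slide [-1.3  1.7 -1.2] w 0.598 F [ 0.2 -0.3  0.6]
scene 113 tool lo [-24.5 -39.7 -11.4] hi [  6.6 -12.9  10.2] mid [ -8.9 -26.3  -0.6] world z [0.0247 0.0515] TCPz 0.0117
side few
wrist 3489 tool lo [-22.4 -39.6 -12.3] hi [ 45.  -13.   12.1] mid [ 11.3 -26.3  -0.1] world z [0.0248 0.0514] TCPz 0.0118
```

Call:
jog_arm:
  turn:
    - [0,0,0]
    - [0,0,0]
    - [0,0,0]
    - [0,0,0]
    - [0,0,0]
  slide:
    - [0,2,0]
    - [0,0,0]
    - [0,0,0]
    - [0,0,0]
    - [0,0,0]
  grip: [60,15,15,15,15]

```text
time: 21.4
tool_pos: [0.6403, 0.0696, 0.0082]
tcp_rot: [-0.143, -2.154, 2.153]
wrist_force: [0.1, -0.0, 1.6]
width: 0.301
```

Call:
jog_arm:
  turn:
    - [0,0,0]
    - [0,0,0]
    - [0,0,0]
  slide:
    - [0,0,0]
    - [0,0,0]
    - [0,0,0]
  grip: [15,15,15]

```text
time: 21.7
tool_pos: [0.6403, 0.0696, 0.0082]
tcp_rot: [-0.143, -2.154, 2.153]
wrist_force: [0.4, 0.4, 4.0]
width: 0.295
```

```bash
python3 plan.py .4627 -.1084 .12 .048; python3 held.py
```

```text
t 21.7 psi -0.132 pos [0.6403 0.0696 0.0082] tilt [-0.001 -1.    -0.   ] turn y -0.18 slide [ 185.9 -111.8  169.3] w 0.295 F [0.4 0.4 4. ]
scene 119 tool lo [-25.7 -44.1 -11.4] hi [-17.4 -16.1   9.5] mid [-21.6 -30.1  -1. ] world z [0.0244 0.0523] TCPz 0.0082
side few
wrist 3700 tool lo [-23.6 -43.4 -12.4] hi [ 43.7 -16.8  11.8] mid [ 10.  -30.1  -0.3] world z [0.025  0.0516] TCPz 0.0082
```

Call:
jog_arm:
  turn:
    - [0,0,0]
    - [0,0,0]
    - [0,0,0]
    - [0,-0.09,0]
    - [0,-0.09,0]
  slide:
    - [0,-5,0]
    - [0,-20,0]
    - [0,-30,0]
    - [0,-35,0]
    - [0,-22,0]
  grip: [15,15,15,15,15]

```text
time: 22.35
tool_pos: [0.6399, 0.0695, 0.1214]
tcp_rot: [-0.056, 2.195, -2.195]
wrist_force: [1.2, -0.4, -1.5]
width: 0.29
```

Call:
jog_arm:
  turn:
    - [0,0,0]
    - [0,0,0]
    - [0,0,0]
    - [0,0,0]
    - [0,0,0]
  slide:
    - [17,0,15]
    - [30,0,27]
    - [34,0,31]
    - [34,0,31]
    - [34,0,31]
  grip: [15,15,15,15,15]

```text
time: 22.85
tool_pos: [0.4949, -0.0731, 0.1187]
tcp_rot: [-0.056, 2.198, -2.198]
wrist_force: [0.3, -0.4, -0.9]
width: 0.295
```

Call:
jog_arm:
  turn:
    - [0,0,0]
    - [0,0,0]
    - [0,0,0]
    - [0,0,0]
    - [0,0,0]
  slide:
    - [25,0,23]
    - [12,0,11]
    - [0,20,0]
    - [0,20,0]
    - [0,0,0]
  grip: [15,15,15,15,15]

```text
time: 23.35
tool_pos: [0.4592, -0.1072, 0.0768]
tcp_rot: [-0.059, 2.203, -2.198]
wrist_force: [-1.1, 0.8, -1.7]
width: 0.294
```

```bash
python3 plan.py .4627 -.1084 .0085 .048; python3 held.py; python3 -c "
from h import *
shot('wrist','w12')"
```

```text
t 23.35 psi 0.047 pos [ 0.4592 -0.1072  0.0768] tilt [ 0.006 -1.    -0.002] turn y -0.001 slide [-3.4 68.3  1.4] w 0.294 F [-1.1  0.8 -1.7]
scene 79 tool lo [-25.1 -43.3 -13.4] hi [ -3.  -13.3   8.6] mid [-14.  -28.3  -2.4] world z [0.0914 0.1215] TCPz 0.0782
side few
wrist 4092 tool lo [-23.  -42.6 -12.7] hi [ 44.3 -15.5  11.5] mid [ 10.6 -29.   -0.6] world z [0.0956 0.1227] TCPz 0.0801
```

View pics/w12.png

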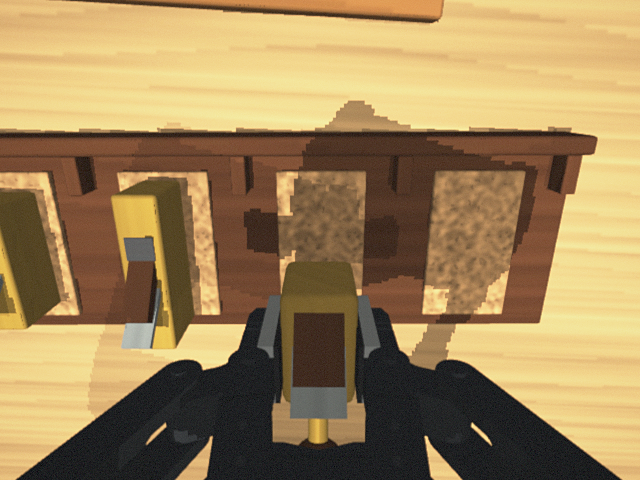

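The tailed plane is held over its stall (block at px 318,340, pad at 320,245). Settled z ≈ 0.080; lowering.

Call:
jog_arm:
  turn:
    - [0,0,0]
    - [0,0,0]
    - [0,0,0]
    - [0,0,0]
    - [0,0,0]
  slide:
    - [0,20,0]
    - [0,25,0]
    - [0,14,0]
    - [0,6,0]
    - [0,0,0]
  grip: [15,15,15,15,15]

```text
time: 24.05
tool_pos: [0.4623, -0.108, 0.0148]
tcp_rot: [-0.053, 2.197, -2.197]
wrist_force: [0.7, 0.3, -0.9]
width: 0.298
```

Call:
jog_arm:
  turn:
    - [0,0,0]
    - [0,0,0]
  slide:
    - [0,0,0]
    - [0,0,0]
  grip: [15,15]

```text
time: 24.25
tool_pos: [0.4634, -0.1084, 0.0161]
tcp_rot: [-0.05, 2.195, -2.197]
wrist_force: [-0.2, 0.5, -1.7]
width: 0.299
```

```bash
python3 plan.py .4627 -.1084 .0085 .048; python3 held.py
```

```text
t 24.25 psi 0.048 pos [ 0.4634 -0.1084  0.0161] tilt [-0.002 -1.     0.001] turn y -0.0 slide [ 0.7  7.6 -0.1] w 0.299 F [-0.2  0.5 -1.7]
scene 77 tool lo [-27.6 -42.1 -12.3] hi [ -5.3 -15.4   8.3] mid [-16.4 -28.7  -2. ] world z [0.0314 0.0581] TCPz 0.016
side few
wrist 4085 tool lo [-24.  -43.5 -12.5] hi [ 43.4 -16.4  11.8] mid [  9.7 -29.9  -0.3] world z [0.0321 0.0591] TCPz 0.0156
```

Call:
jog_arm:
  turn:
    - [0,0,0]
    - [0,0,0]
    - [0,0,0]
    - [0,0,0]
    - [0,0,0]
  slide:
    - [1,3,0]
    - [0,2,0]
    - [0,2,0]
    - [0,0,0]
    - [0,0,0]
  grip: [15,15,15,15,15]

```text
time: 24.9
tool_pos: [0.4609, -0.1082, 0.0082]
tcp_rot: [-0.053, 2.198, -2.197]
wrist_force: [-3.3, -0.4, 5.5]
width: 0.293
```

```bash
python3 plan.py .4627 -.1084 .0085 .048; python3 held.py
```

```text
t 24.9 psi 0.048 pos [ 0.4609 -0.1082  0.0082] tilt [ 0.001 -1.    -0.   ] turn y -0.0 slide [-1.8 -0.3  0.3] w 0.293 F [-3.3 -0.4  5.5]
scene 80 tool lo [-26.2 -42.3 -12.3] hi [ 40.5 -14.5   7.9] mid [  7.1 -28.4  -2.2] world z [0.0227 0.0505] TCPz 0.0082
side few
wrist 4138 tool lo [-23.8 -43.3 -12.5] hi [ 43.6 -16.5  11.7] mid [  9.9 -29.9  -0.4] world z [0.0246 0.0515] TCPz 0.0082
```

In contact. Release; then the oval plane.

Call:
jog_arm:
  turn:
    - [0,0,0]
    - [0,0,0]
    - [0,0,0]
    - [0,0,0]
    - [0,0,0]
  slide:
    - [0,0,0]
    - [0,0,0]
    - [0,0,0]
    - [0,-10,0]
    - [0,-25,0]
  grip: [60,60,60,60,60]

```text
time: 25.55
tool_pos: [0.4588, -0.1075, 0.0414]
tcp_rot: [-0.058, 2.202, -2.198]
wrist_force: [-0.1, -0.1, -0.1]
width: 0.596
```

Call:
jog_arm:
  turn:
    - [0,0,0]
    - [0,0,0]
    - [0,0.1,0]
    - [0,0.1,0]
  slide:
    - [0,-40,0]
    - [0,-40,0]
    - [0,0,0]
    - [0,0,0]
  grip: [60,60,60,60]

```text
time: 25.95
tool_pos: [0.463, -0.1087, 0.1259]
tcp_rot: [-0.173, -2.141, 2.144]
wrist_force: [-0.2, -0.0, -0.5]
width: 0.596
```

```bash
python3 plan.py .6403 .157 .12 -.152; python3 -c "
from h import *
shot('scene','s13')"
```

```text
t 25.95 psi -0.156 pos [ 0.463  -0.1087  0.1259] tilt [-0.005 -1.     0.001] turn y -0.004 slide [-135.     5.9 -289.5] w 0.596 F [-0.2 -0.  -0.5]
```

View pics/s13.png

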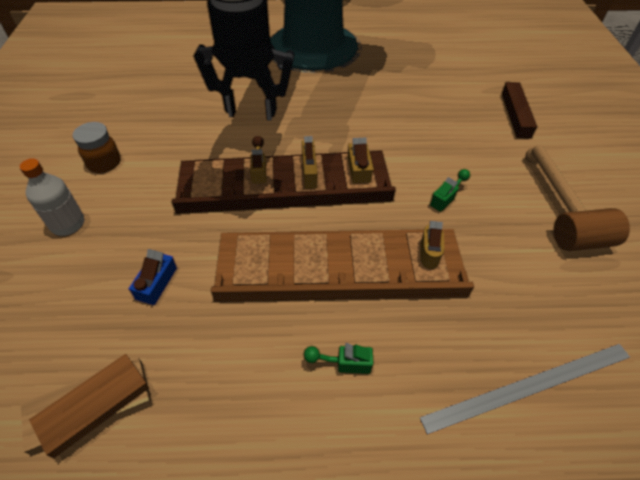

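Tailed plane stands in its stall (258,165), tail to the robot. Only the oval (433,243) is left.

Call:
jog_arm:
  turn:
    - [0,0,0]
    - [0,0,0]
    - [0,0,0]
    - [0,0,0]
    - [0,0,0]
  slide:
    - [-10,0,-21]
    - [-18,0,-39]
    - [-20,0,-42]
    - [-20,0,-43]
    - [-20,0,-43]
  grip: [60,60,60,60,60]

```text
time: 26.5
tool_pos: [0.5774, 0.0659, 0.1231]
tcp_rot: [-0.162, -2.143, 2.143]
wrist_force: [0.8, -0.6, 1.1]
width: 0.6
```

Call:
jog_arm:
  turn:
    - [0,0,0]
    - [0,0,0]
    - [0,0,0]
    - [0,0,0]
    - [0,0,0]
  slide:
    - [-20,0,-43]
    - [-17,0,-37]
    - [-10,6,-21]
    - [0,25,0]
    - [0,0,0]
  grip: [60,60,60,60,60]

```text
time: 27.0
tool_pos: [0.6356, 0.1573, 0.0881]
tcp_rot: [-0.153, -2.139, 2.143]
wrist_force: [-1.7, -0.2, -0.9]
width: 0.602
```

```bash
python3 plan.py .6403 .157 .0105 -.152; python3 -c "
from h import *
shot('wrist','w14')"
```

```text
t 27.0 psi -0.149 pos [0.6356 0.1573 0.0881] tilt [ 0.007 -1.     0.003] turn y 0.003 slide [-4.7 77.6 -0.4] w 0.602 F [-1.7 -0.2 -0.9]
```

View pics/w14.png

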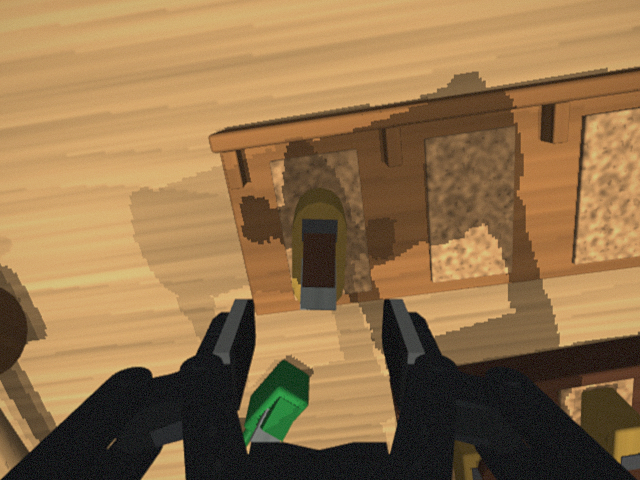

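Call:
jog_arm:
  turn:
    - [0,0,0]
    - [0,0,0]
    - [0,0,0]
    - [0,0,0]
    - [0,0,0]
  slide:
    - [0,25,0]
    - [0,30,0]
    - [0,17,0]
    - [0,8,0]
    - [0,0,0]
  grip: [60,60,60,60,60]

```text
time: 27.55
tool_pos: [0.6375, 0.1564, 0.011]
tcp_rot: [-0.161, -2.14, 2.142]
wrist_force: [-0.2, 0.5, 0.2]
width: 0.601
```

Call:
jog_arm:
  turn:
    - [0,0,0]
    - [0,0,0]
  slide:
    - [0,0,0]
    - [0,0,0]
  grip: [60,60]

```text
time: 27.75
tool_pos: [0.6398, 0.1572, 0.0136]
tcp_rot: [-0.166, -2.144, 2.143]
wrist_force: [0.8, -0.1, -0.4]
width: 0.602
```

```bash
python3 plan.py .6403 .157 .0105 -.152; python3 held.py
```

```text
t 27.75 psi -0.152 pos [0.6398 0.1572 0.0136] tilt [-0.003 -1.    -0.001] turn y -0.0 slide [-0.5  3.1  0.1] w 0.602 F [ 0.8 -0.1 -0.4]
scene 167 tool lo [-32.3 -40.2 -10.1] hi [  8.2 -10.6  14.7] mid [-12.1 -25.4   2.3] world z [0.0242 0.0537] TCPz 0.0135
side few
wrist 3829 tool lo [-30.4 -40.5 -13.2] hi [ 20.5 -12.1  13.8] mid [ -5.  -26.3   0.3] world z [0.0252 0.0536] TCPz 0.0131
```

Call:
jog_arm:
  turn:
    - [0,0,0]
    - [0,0,0]
    - [0,0,0]
    - [0,0,0]
    - [0,0,0]
  slide:
    - [0,3,0]
    - [0,0,0]
    - [0,0,0]
    - [0,0,0]
    - [0,0,0]
  grip: [60,60,15,15,15]

```text
time: 28.4
tool_pos: [0.6385, 0.157, 0.0089]
tcp_rot: [-0.164, -2.142, 2.142]
wrist_force: [-0.2, -0.2, 0.2]
width: 0.319
```

Call:
jog_arm:
  turn:
    - [0,0,0]
    - [0,0,0]
    - [0,0,0]
  slide:
    - [0,0,0]
    - [0,0,0]
    - [0,0,0]
  grip: [15,15,15]

```text
time: 28.7
tool_pos: [0.6385, 0.157, 0.0089]
tcp_rot: [-0.164, -2.143, 2.142]
wrist_force: [0.1, 0.7, 0.4]
width: 0.321
```

```bash
python3 plan.py .4669 -.1962 .12 .048; python3 held.py
```

```text
t 28.7 psi -0.152 pos [0.6385 0.157  0.0089] tilt [-0. -1. -0.] turn y -0.2 slide [ 188.4 -111.1  344.6] w 0.321 F [0.1 0.7 0.4]
scene 156 tool lo [-33.  -46.8 -13.7] hi [ -7.5 -16.4  12.4] mid [-20.3 -31.6  -0.6] world z [0.0252 0.0556] TCPz 0.0088
side few
wrist 4008 tool lo [-31.3 -44.7 -13.6] hi [ 20.3 -16.4  13. ] mid [ -5.5 -30.6  -0.3] world z [0.0253 0.0536] TCPz 0.0089
```

Call:
jog_arm:
  turn:
    - [0,0,0]
    - [0,0,0]
    - [0,0,0]
    - [0,-0.1,0]
    - [0,-0.1,0]
  slide:
    - [0,-5,0]
    - [0,-20,0]
    - [0,-30,0]
    - [0,-35,0]
    - [0,-22,0]
  grip: [15,15,15,15,15]

```text
time: 29.35
tool_pos: [0.639, 0.1571, 0.1232]
tcp_rot: [-0.055, 2.195, -2.194]
wrist_force: [0.7, 0.2, -1.5]
width: 0.319
```

Call:
jog_arm:
  turn:
    - [0,0,0]
    - [0,0,0]
    - [0,0,0]
    - [0,0,0]
    - [0,0,0]
  slide:
    - [11,0,20]
    - [20,0,37]
    - [22,0,40]
    - [22,0,40]
    - [22,0,40]
  grip: [15,15,15,15,15]

```text
time: 29.85
tool_pos: [0.5483, -0.0256, 0.1205]
tcp_rot: [-0.055, 2.197, -2.197]
wrist_force: [1.7, -0.2, -1.8]
width: 0.319
```

Call:
jog_arm:
  turn:
    - [0,0,0]
    - [0,0,0]
    - [0,0,0]
    - [0,0,0]
    - [0,0,0]
  slide:
    - [22,0,40]
    - [22,0,40]
    - [22,0,40]
    - [16,0,30]
    - [9,0,17]
  grip: [15,15,15,15,15]

```text
time: 30.35
tool_pos: [0.465, -0.1975, 0.1206]
tcp_rot: [-0.052, 2.199, -2.199]
wrist_force: [0.6, -0.2, -2.3]
width: 0.317
```

Call:
jog_arm:
  turn:
    - [0,0,0]
    - [0,0,0]
    - [0,0,0]
    - [0,0,0]
    - [0,0,0]
  slide:
    - [0,10,0]
    - [0,25,0]
    - [0,15,0]
    - [0,0,0]
    - [0,0,0]
  grip: [15,15,15,15,15]

```text
time: 30.85
tool_pos: [0.4667, -0.1946, 0.0702]
tcp_rot: [-0.055, 2.199, -2.196]
wrist_force: [0.8, -0.1, -2.2]
width: 0.32
```

```bash
python3 plan.py .4669 -.1962 .0089 .048; python3 held.py; python3 -c "
from h import *
shot('wrist','w15')"
```

```text
t 30.85 psi 0.048 pos [ 0.4667 -0.1946  0.0702] tilt [ 0.001 -1.    -0.001] turn y 0.0 slide [-0.1 61.3  1.6] w 0.32 F [ 0.8 -0.1 -2.2]
scene 109 tool lo [-33.2 -43.1 -14.5] hi [-14.8 -14.1   5.8] mid [-24.  -28.6  -4.3] world z [0.0852 0.1142] TCPz 0.0711
side few
wrist 4293 tool lo [-31.4 -44.5 -13.9] hi [ 19.9 -16.4  12.7] mid [ -5.7 -30.4  -0.6] world z [0.0883 0.1164] TCPz 0.0718
```

View pics/w15.png

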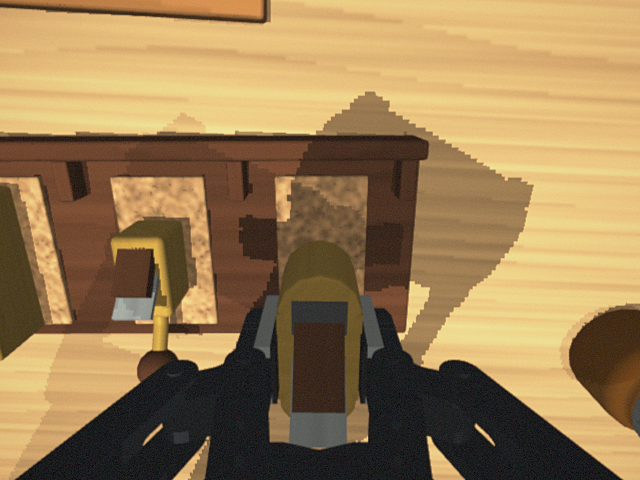

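Call:
jog_arm:
  turn:
    - [0,0,0]
    - [0,0,0]
    - [0,0,0]
    - [0,0,0]
    - [0,0,0]
  slide:
    - [0,20,1]
    - [0,22,0]
    - [0,10,0]
    - [0,4,0]
    - [0,0,0]
  grip: [15,15,15,15,15]

```text
time: 31.55
tool_pos: [0.4671, -0.1965, 0.0148]
tcp_rot: [-0.053, 2.198, -2.197]
wrist_force: [0.6, 0.3, -1.9]
width: 0.318
```

Call:
jog_arm:
  turn:
    - [0,0,0]
    - [0,0,0]
  slide:
    - [0,0,0]
    - [0,0,0]
  grip: [15,15]

```text
time: 31.75
tool_pos: [0.4681, -0.1971, 0.0159]
tcp_rot: [-0.05, 2.195, -2.197]
wrist_force: [-0.3, -0.2, -2.7]
width: 0.318
```

```bash
python3 plan.py .4669 -.1962 .0089 .048; python3 held.py
```

```text
t 31.75 psi 0.048 pos [ 0.4681 -0.1971  0.0159] tilt [-0.002 -1.     0.001] turn y -0.0 slide [ 1.1  7.  -0.9] w 0.318 F [-0.3 -0.2 -2.7]
scene 82 tool lo [-33.7 -44.2 -13.6] hi [-16.2 -14.5   5.3] mid [-25.  -29.3  -4.1] world z [0.0303 0.06  ] TCPz 0.0158
side few
wrist 4697 tool lo [-31.7 -44.9 -13.7] hi [ 19.8 -15.7  13. ] mid [ -6.  -30.3  -0.3] world z [0.0313 0.0605] TCPz 0.0155
```

Call:
jog_arm:
  turn:
    - [0,0,0]
    - [0,0,0]
    - [0,0,0]
    - [0,0,0]
    - [0,0,0]
  slide:
    - [1,3,0]
    - [0,2,0]
    - [0,1.5,0]
    - [0,0,0]
    - [0,0,0]
  grip: [15,15,15,15,15]

```text
time: 32.4
tool_pos: [0.4658, -0.1965, 0.0088]
tcp_rot: [-0.053, 2.198, -2.197]
wrist_force: [-2.4, 0.4, 4.7]
width: 0.322
```

```bash
python3 plan.py .4669 -.1962 .0089 .048; python3 held.py
```

```text
t 32.4 psi 0.048 pos [ 0.4658 -0.1965  0.0088] tilt [ 0.001 -1.    -0.   ] turn y -0.0 slide [-1.1 -0.1 -0.3] w 0.322 F [-2.4  0.4  4.7]
scene 92 tool lo [-33.9 -44.7 -13.8] hi [-11.8 -14.2  10. ] mid [-22.9 -29.4  -1.9] world z [0.023  0.0534] TCPz 0.0088
side few
wrist 4673 tool lo [-31.6 -44.8 -13.7] hi [ 20.2 -16.1  12.9] mid [ -5.7 -30.4  -0.4] world z [0.0248 0.0536] TCPz 0.0088
```

Seated. Release, rise and check everything.

Call:
jog_arm:
  turn:
    - [0,0,0]
    - [0,0,0]
    - [0,0,0]
    - [0,0,0]
    - [0,0,0]
  slide:
    - [0,0,0]
    - [0,0,0]
    - [0,0,0]
    - [0,-10,0]
    - [0,-25,0]
  grip: [60,60,60,60,60]

```text
time: 33.05
tool_pos: [0.4639, -0.1956, 0.0418]
tcp_rot: [-0.058, 2.202, -2.197]
wrist_force: [-0.4, -0.0, -0.1]
width: 0.6
```

Call:
jog_arm:
  turn:
    - [0,0,0]
    - [0,0,0]
    - [0,0,0]
    - [0,0,0]
    - [0,0,0]
  slide:
    - [0,-40,0]
    - [0,-40,0]
    - [0,-40,0]
    - [0,-20,0]
    - [0,0,0]
  grip: [60,60,60,60,60]

```text
time: 33.55
tool_pos: [0.469, -0.1981, 0.1886]
tcp_rot: [-0.043, 2.188, -2.198]
wrist_force: [1.1, 0.1, 0.2]
width: 0.598
```

```bash
python3 - <<'E'
from fit import *
o=np.array([.4606,-.0644]);y0=.048
for n in ["scene","side"]:
    p,w=pts(n);cv2.imwrite(f"pics/{n}_end.png",p["img"][:,:,::-1]);z=w[...,2]
    near=(w[...,0]>.37)&(w[...,0]<.55)&(w[...,1]<.13)&(w[...,1]>-.26)
    for nm,lo,hi in [("36",.050,.058),("32/34",.047,.0555)]:
        for r in rects(grid(w[near&(z>lo)&(z<hi)]),250):
            d=np.array(r[:2])-o;c,s=np.cos(y0),np.sin(y0)
            print(n,nm,"rack x,y mm",(1000*np.array([c*d[0]+s*d[1],-s*d[0]+c*d[1]])).round(1),r[2],"yaw rel",round(r[3]-y0,3))
    for t in ["long_mid","wide_mid","oval_mid","tailed_mid"]:
        for c_,q,uv in find(p,t): print(n,t,c_,q.round(3),uv.round())
E
```

```text
scene 36 rack x,y mm [  2.  131.9] [33, 70] yaw rel 0.0
scene 36 rack x,y mm [ 0.8 44.6] [22, 85] yaw rel -0.012
scene 36 rack x,y mm [  4.3 -42.9] [24, 38] yaw rel -0.048
scene 36 rack x,y mm [   4.1 -131.2] [29, 56] yaw rel 0.063
scene 32/34 rack x,y mm [  1.2 132. ] [35, 72] yaw rel 0.002
scene 32/34 rack x,y mm [ 0.9 44.6] [22, 86] yaw rel -0.012
scene 32/34 rack x,y mm [  2.3 -43.4] [26, 46] yaw rel -0.018
scene 32/34 rack x,y mm [   3.9 -131.3] [29, 57] yaw rel 0.014
scene long_mid 0.78 [ 0.477 -0.02   0.054] [309. 164.]
scene wide_mid 0.81 [0.472 0.068 0.048] [361. 164.]
scene wide_mid 0.79 [ 0.68  -0.246  0.034] [153. 276.]
scene wide_mid 0.72 [ 0.647 -0.02   0.022] [311. 258.]
scene wide_mid 0.41 [ 0.495 -0.073  0.015] [278. 189.]
scene oval_mid 0.98 [ 0.479 -0.191  0.051] [206. 168.]
scene tailed_mid 0.81 [0.808 0.021 0.032] [348. 357.]
scene tailed_mid 0.67 [0.527 0.202 0.033] [445. 192.]
scene tailed_mid 0.55 [ 0.471 -0.111  0.051] [255. 164.]
scene tailed_mid 0.23 [0.47  0.067 0.048] [360. 163.]
side 36 rack x,y mm [ -2.9 133.9] [34, 68] yaw rel 0.002
side 36 rack x,y mm [-3.7 46.1] [26, 87] yaw rel 0.017
side 36 rack x,y mm [ -2.  -41.4] [24, 43] yaw rel 0.048
side 36 rack x,y mm [  -0.8 -129.7] [32, 62] yaw rel 0.038
side 32/34 rack x,y mm [ -2.6 133.1] [36, 70] yaw rel 0.002
side 32/34 rack x,y mm [-3.7 46.1] [26, 87] yaw rel 0.017
side 32/34 rack x,y mm [ -0.9 -42.1] [30, 44] yaw rel 0.007
side 32/34 rack x,y mm [  -1.3 -129.8] [32, 63] yaw rel 0.029
side long_mid 0.81 [ 0.443 -0.013  0.042] [399. 291.]
side wide_mid 0.69 [ 0.659 -0.238  0.024] [377. 214.]
side wide_mid 0.55 [0.438 0.081 0.045] [366. 317.]
side wide_mid 0.29 [ 0.446 -0.105  0.048] [429. 265.]
side oval_mid 0.59 [ 0.457 -0.179  0.045] [446. 248.]
side tailed_mid 0.97 [ 0.446 -0.104  0.049] [429. 265.]
side tailed_mid 0.93 [0.796 0.029 0.028] [237. 239.]
side tailed_mid 0.77 [0.502 0.216 0.033] [274. 348.]
```

View pics/scene_end.png

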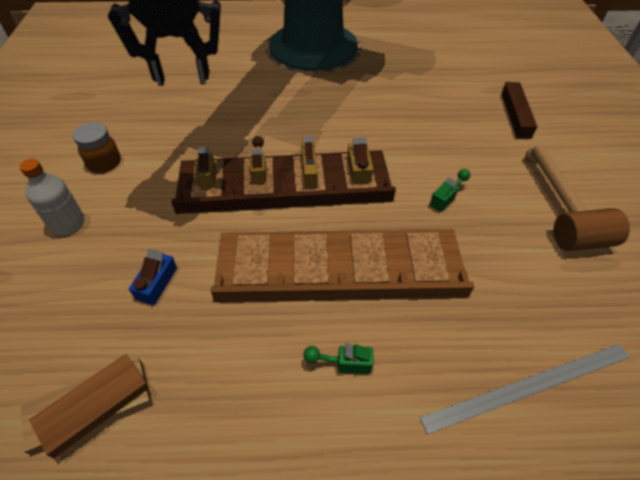

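View pics/side_end.png

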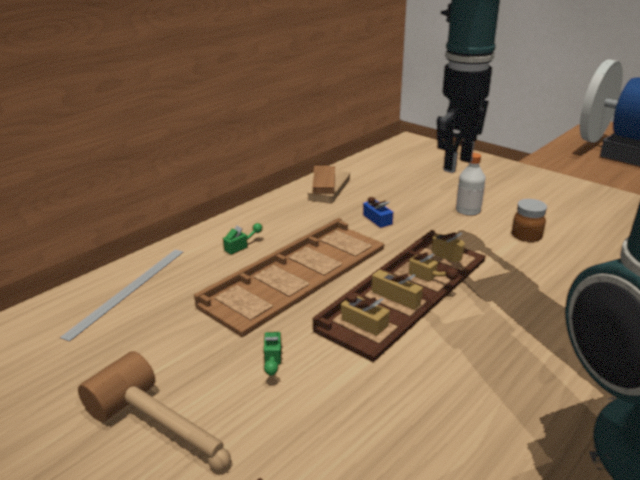

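All four planes are within about 4 mm and 0.05 rad of their marks. The other objects haven't moved, and the arm is clear, so I'm handing in.

```bash
python3 -c "
from workcell import bot
print(bot.finish_job(),bot.read_state()['time'])"
```

```text
the job is handed in; nothing more can be done
the job is handed in; nothing more can be done
```

All four planes now stand in the dark rack in reverse order. From the left end they are wide, long, tailed and oval; in the full rack they stood oval, tailed, long, wide. I handed the job in at about 34 s of the 115 s allowed.

**Last checks:** The scene and side depth views put every plane within about 4.5 mm of its stall centre in x and 3 mm in y. Yaw is within about 0.06 rad of the rack, and they stand upright, released, with the arm clear above. In the final pictures the bottle, jar, mallet, wedge and look-alikes look unmoved; I didn't measure them.

**What failed or disagreed:**
- **Missed grasp:** The first grasp on the wide plane closed above it. The cameras showed the fingertips about 30 mm higher than the stated tool geometry gives, so I set later grasp heights from the camera measurements.
- **Camera offset:** The two cameras differ by about 5 mm in x, which is still well inside the ±15 mm tolerance.
- **Network confusion:** The networks also gave a few false hits for the wide and tailed planes: the look-alikes, empty spots in the racks and other planes. I discounted these from the pictures.

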